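Put the slide calliper back on its sloped gauge stand

ROBOT

A 6-joint arm with a two-finger parallel gripper is mounted at the origin on a cart in front of the work surface, level with it; the furniture and walls round the work are solid. World frame = base frame: x ahead of the robot, y to its left, z up, the work surface at z = 0. Lengths are in m, angles in rad, forces in N, time in s.
With the tool pointing down it reaches from about 0.35 to 0.775 m from the base axis. Payload 7.3 kg.
Tool frame: the origin (TCP) lies at the very end of the fingers, on their centre line; the grasp point (between the pads) lies 19 mm behind it (robot.hold_point_z is the distance from the TCP to the grasp point, in m); y points along the fingers, z is the direction in which the jaws open and shut, and the axes are right-handed (so a half turn about y gives the same grasp; the last joint's range is limited). The gripper opens to 92 mm and grips with 3 to 60 N. Pads are 19 mm wide; open, the fingers measure 130 mm over their backs; the gripper's body (75 mm by 190 mm) begins 47 mm behind the grasp point.
Start: joints at [-1.439, 0.342, 1.524, -0, 1.275, -0.146], TCP at [0.144, -0.505, 0.227] pointing down, gripper open.
Joint ranges: [-2.53, 2.53], [-0.77, 2.02], [0.04, 2.7], [-1, 4.14], [0.28, 2.66], [-3.11, 3.11]. Speed limits (rad/s): [2.57, 2.57, 3.14, 3.14, 3.14, 3.14].

INTERFACE

Orientations are given as [roll, pitch, yaw] about the fixed x, y, z axes, in that order (R = Rz(yaw) Ry(pitch) Rx(roll)).
In Python, from cell import robot gives the robot as it stands.
- The arm moves only by the shell command python3 -m crank 'ROWS' [OPENING] [FORCE]. ROWS is a JSON object of lists of equal length, an entry for each row: "xyz": the shift along the tool's x, y, z in cm, a list of three; "roll": the turn about the tool's y in degrees. A call has 1 to 20 rows; each row shifts and turns the commanded pose from where the row before left it, along the tool's axes as they then stand; what a row does not reach is not made up. A row lasts 1/10 s, in which the tool goes at most 50 mm and 8.59 degrees, less where a joint would pass 70% of its speed; a pose out of reach is approached as far as the arm can. A call is refused whole if a number of a shift passes 5 or a number of a turn 8.59, either way. A call with a gripper value outside its range is refused whole. OPENING is the gripper command: -1 is fully open, 1 is shut, values between are in proportion, set as the call begins (- or left out, the last holds). The fingers move at their own pace and stop on an object; FORCE is the grip in N (left out, the last holds). Time passes only in rows, so rows that do not move let the fingers close. It gives the time, the measured TCP pose, the force and the opening at its end, in the units of the state.
- robot.observe(): the state, without advancing time (a new reading comes with each control period).
- robot.read_camera(name): name is "side" or "top" or "wrist"; returns the picture (480x640x3 uint8, red, green, blue); there is no depth.
- robot.calibration(name): a dict with "intrinsics" (3x3 intrinsics, pixels), "pose" (4x4, takes a point from camera to world coordinates). Camera axes: x right, y down, z forward; pixel columns grow to the right and rows downward; lengths in m; the calibration is good to about 2 mm. A picture is of the moment at which its call begins: read the wrist's pose just before it. calibration takes no time and is no camera call; for the wrist camera it gives the pose at the moment of the call.
- robot.hand_in(): hands the job in, once; it reports no verdict.
The state is a dict: "time": time; "qpos": joint angles; "qvel": joint speeds; "joint_efforts": joint torques, N m; "tool_pos": TCP position; "tool_rot": TCP orientation; "contact_force": force on the tool from outside, world axes, zero at the start; "torque": the same for the moment, N m; "opening": finger opening in m.
Only numpy, scipy, OpenCV 4.12 (cv2) and the standard library are available. Lean on these libraries where they do the work, as an engineer would, in place of code of your own. Each camera call takes 0.05 s, during which the arm holds its last target.

TASK

The goods-in check is done: put the slide calliper back in its place on the sloped stand, display up. Slide the free end of its beam all the way into the slot at the foot of the slope with the head still raised, then lower the head between the two cheeks so that the calliper lies flat on the rubber liner. Do not force it against the stand, and leave the bearings and the grease tub where they are.

Things in the scene. Friction and masses are not known exactly. Their poses are not given: they have to be found in the camera images.
- calliper_grip (a point): Slide calliper, steel, black display housing, 0.15 kg, lying on its flat back, display up. y: along the beam towards the head (jaws), z: out of the display. Point: best grasp, near the centre of mass, 5.5 mm above the back, mid-way between the thumb wheel's flat face (16 mm to -x) and the housing's edge (16 mm to +x), so 33 mm wide along x, 9 mm high; clear from 10 mm to -y to 25 mm to +y.
- calliper_tip (a point): Centre of the end face of the calliper's bare beam end, 2 mm above its back; same axes as calliper_grip, from which it lies 4 mm to +x and 140 mm to -y. The beam is 16 mm wide and 4 mm thick.
- calliper_head (a point): On the calliper's back at the head end of the beam, on its centre line, 200 mm to +y of the bare end (the head ends 2 mm farther); same axes as calliper_grip. Long jaws reach 48 mm to -x of this line, short jaws 26 mm to +x, within 36 mm of the head's end; 4 mm thick.
- seat (a point): The calliper's place on the sloped stand, on the rubber liner's surface, about 80 mm above the bench. Axes tilted with the plate: y up the slope, z out of the plate, x level, towards the robot. Home: calliper axes parallel to these, calliper_grip 5.5 mm above this point at x = y = 0, back on the liner. Nothing rises from the plate within 45 mm of this point but the cheeks and stop.
- slot_mouth (a point): Middle of the calliper slot's floor at its mouth, on the liner, 118 mm to -y and 4.25 mm to +x of seat; same axes. The slot runs 22 mm down the slope (-y) to its closed end, is 20 mm wide and 10 mm high under the roof, so the beam may enter with the head raised up to 15 degrees from the plate. Mouth flared at both sides and above for 9 mm to +y. Roof 5 mm thick, block 36 mm wide.
- head_stop (a point): Middle of the upper stop, a bar across the top of the slope, at its inner face on the liner, 64.5 mm to +y and 6.75 mm to -x of seat; same axes. 7 mm high, 2.5 mm beyond the head's end when home: the head must come in above it. Two cheeks 9 mm high run 23 mm down the slope from it, inner faces 40 mm to either side of this point, each 3 mm clear of the jaws when home.
- bearing_a_mid (a point): Centre of the larger ball bearing, 62 mm diameter, 16 mm high, lying on the bench behind the calliper.
- bearing_b_mid (a point): Centre of the smaller ball bearing, 52 mm diameter, 15 mm high, lying on the bench in front of the calliper.
- grease_tub_mid (a point): Centre of a white tub with a blue lid, 68 mm diameter, 53 mm high, behind the work.
- calliper: The calliper as a whole; origin on its back, 6.75 mm to -x and 39 mm to -y of calliper_grip; same axes. 202 mm long, 74 mm wide over the jaws, 11 mm high.
- stand: Grey sheet-metal gauge stand, fixed; plate 146 mm wide, 218 mm long, inclined 28 degrees: its foot is on the left, it rises to the right as the robot sees it; top 115 mm high. Origin on the bench under the calliper's place; x level, the way the slope rises; z up. On the part of the plate nearest the robot lies a steel rule, flush, in a low slot of its own; leave it.

How it is judged:
By the outcome, as a careful person would: the job done as asked, in the order asked, and still so for the second after the job is handed in, with the robot touching nothing.
It also fails if it takes over 40 s, if anything falls off the work surface, if the arm or the gripper's body presses on something with over 40 N, if the wrist force passes 120 N, or if a joint passes its speed limit or range.

## Working session

There is one attempt and no reset: what is moved stays moved. The work goes in short steps, Python scripts to look and compute and a shell command to move; the robot and the scene stay as the last step left them, time stands still between calls to the robot, and variables do not carry over. Pictures are saved under pics/ and viewed, and the job is handed in when it is done.

```bash
ls; mkdir -p pics; python3 - <<'E'
from cell import robot
import cv2,numpy as np
np.set_printoptions(precision=4,suppress=True)
print(robot.observe()); print(robot.hold_point_z)
for n in ("side","top","wrist"):
    c=robot.calibration(n); print(n,np.array(c["intrinsics"]),np.array(c["pose"]))
    cv2.imwrite(f"pics/{n}0.png",robot.read_camera(n)[:,:,::-1])
E
```

```text
pics
{'time': 0.0, 'qpos': array([-1.439 ,  0.3427,  1.525 , -0.    ,  1.2754, -0.146 ]), 'qvel': array([-0.0007, -0.0003, -0.0013,  0.0004,  0.0012,  0.0009]), 'joint_efforts': array([ -0.0015, -43.1244, -24.4222,   0.0715,   0.0558,  -0.0001]), 'tool_pos': array([ 0.1439, -0.5045,  0.2261]), 'tool_rot': array([-1.5723,  0.0002, -2.8638]), 'contact_force': array([-0.2419,  0.2533,  0.1402]), 'torque': array([ 0.0281, -0.04  , -0.0153]), 'opening': 0.09181805952048055}
0.0188
side [[571.4024   0.     312.7773]
 [  0.     571.4024 231.8817]
 [  0.       0.       1.    ]] [[ 0.9995  0.0215 -0.0252  0.6168]
 [ 0.0331 -0.6289  0.7768 -0.9072]
 [ 0.0009 -0.7772 -0.6293  0.8719]
 [ 0.      0.      0.      1.    ]]
top [[490.7234   0.     314.6902]
 [  0.     490.7234 240.2628]
 [  0.       0.       1.    ]] [[ 0.0143 -0.9927  0.1195  0.5127]
 [-0.9997 -0.0167 -0.0191  0.0538]
 [ 0.021  -0.1192 -0.9926  0.9922]
 [ 0.      0.      0.      1.    ]]
wrist [[347.0588   0.     318.6103]
 [  0.     347.0588 237.9262]
 [  0.       0.       1.    ]] [[ 0.2741 -0.922  -0.2735  0.2189]
 [-0.9617 -0.2628 -0.0776 -0.4831]
 [-0.0003  0.2843 -0.9587  0.3855]
 [ 0.      0.      0.      1.    ]]
```

View pics/top0.png

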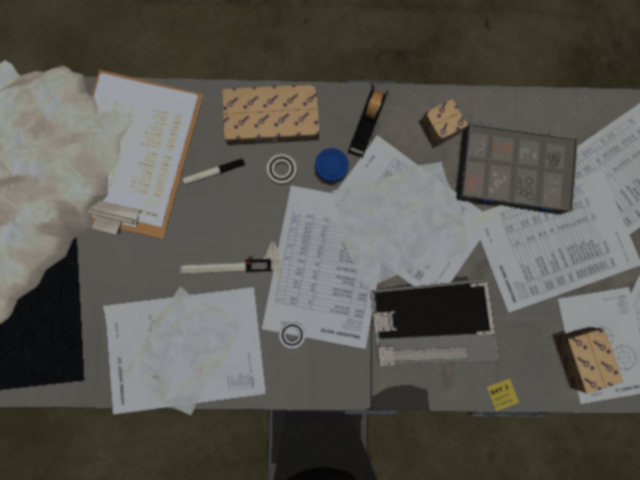

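View pics/side0.png

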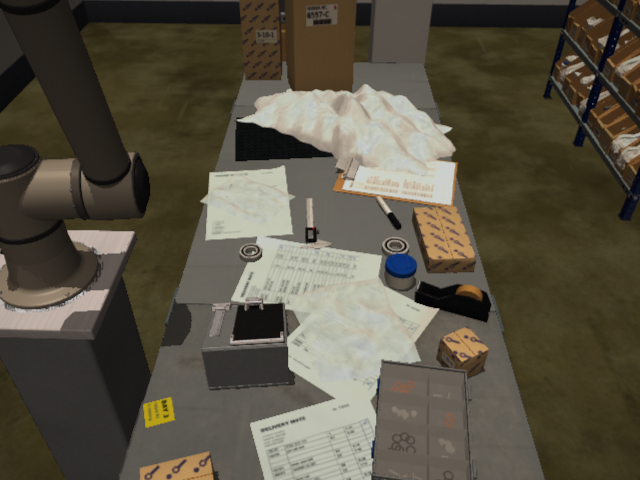

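View pics/wrist0.png

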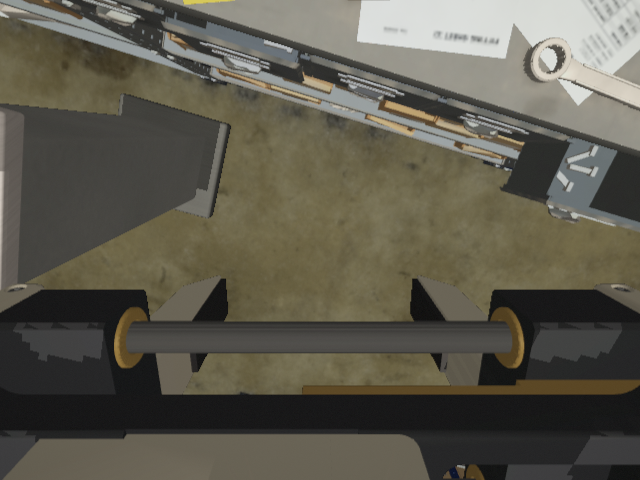

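```bash
python3 - <<'E'
import cv2
t=cv2.imread("pics/top0.png"); s=cv2.imread("pics/side0.png")
cv2.imwrite("pics/t1.png",cv2.resize(t[225:305,165:305],None,fx=5.6,fy=5.6,interpolation=cv2.INTER_CUBIC))
cv2.imwrite("pics/t2.png",cv2.resize(t[270:370,362:502],None,fx=5.6,fy=5.6,interpolation=cv2.INTER_CUBIC))
cv2.imwrite("pics/s1.png",cv2.resize(s[290:395,190:310],None,fx=5.6,fy=5.6,interpolation=cv2.INTER_CUBIC))
E
```

```text
(no output)
```

View pics/t1.png

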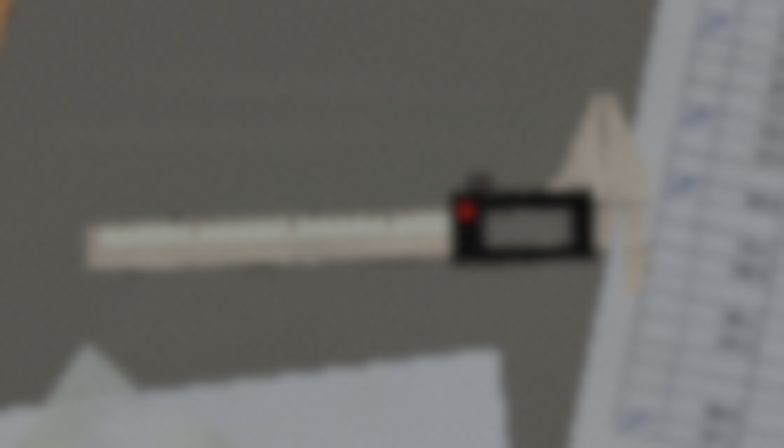

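View pics/t2.png

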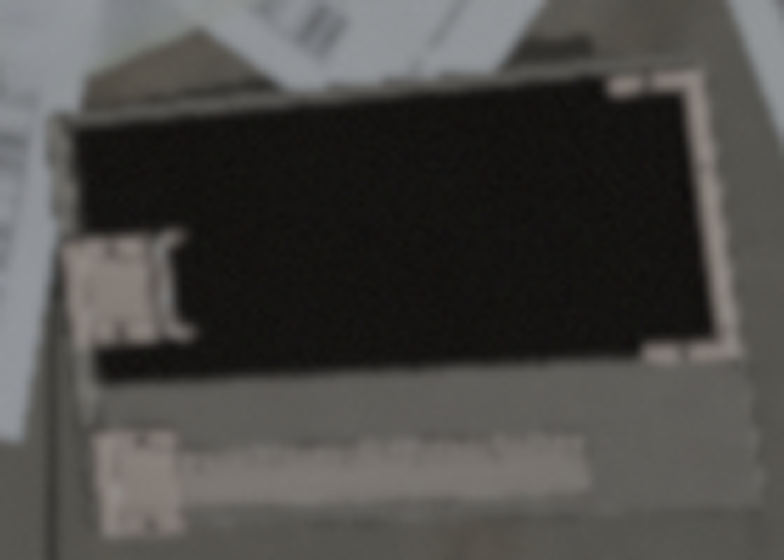

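View pics/s1.png

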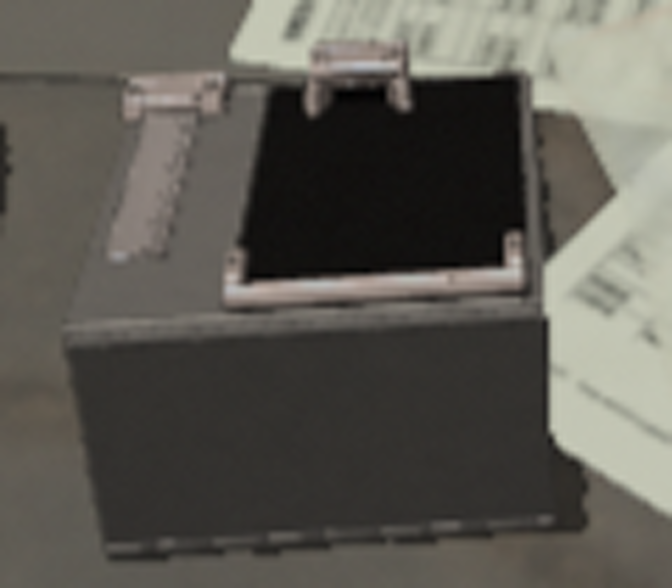

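```bash
cat > h.py <<'E'
import numpy as np, cv2
np.set_printoptions(precision=4,suppress=True)
def ray(c,px):
    K=np.array(c["intrinsics"]);P=np.array(c["pose"])
    d=P[:3,:3]@np.linalg.solve(K,np.array([px[0],px[1],1.]))
    return P[:3,3],d
def onz(c,px,z):
    o,d=ray(c,px); return o+d*(z-o[2])/d[2]
def proj(c,p):
    K=np.array(c["intrinsics"]);P=np.array(c["pose"])
    q=K@(P[:3,:3].T@(np.asarray(p)-P[:3,3])); return q[:2]/q[2]
def tri(c1,p1,c2,p2):
    o1,d1=ray(c1,p1);o2,d2=ray(c2,p2)
    d1/=np.linalg.norm(d1);d2/=np.linalg.norm(d2)
    s=np.linalg.lstsq(np.stack([d1,-d2],1),o2-o1,rcond=None)[0]
    a=o1+s[0]*d1;b=o2+s[1]*d2
    return (a+b)/2,np.linalg.norm(a-b)
E
python3 - <<'E'
from cell import robot
from h import *
t=robot.calibration("top"); s=robot.calibration("side")
T=lambda x,y,ox,oy:(x/5.6+ox,y/5.6+oy)
tip=onz(t,T(90,249,165,225),.004); he=onz(t,T(648,235,165,225),.004)
print("tip",tip,"head approx",he)
for a in [(452,200),(452,262),(592,190),(592,258)]: print(onz(t,T(*a,165,225),.01))
# stand: stop inner-face/cheeks from top & side
pairs={"stop_far_end":((703,72),(519,268)),"stop_near":((741,355),(228,283)),
"block_far":((160,236),(402,45)),"block_near":((165,340),(318,45)),"foot_far":((70,122),(0,0))}
for k,(a,b) in pairs.items():
    print(k,tri(t,T(*a,362,270),s,T(*b,190,290)))
print(robot.observe()["time"])
E
```

```text
tip [0.5683 0.3016 0.004 ] head approx [0.5764 0.1024 0.004 ]
[0.5875 0.1723 0.01  ]
[0.5653 0.1716 0.01  ]
[0.5919 0.1225 0.01  ]
[0.5675 0.1219 0.01  ]
stop_far_end (array([ 0.5458, -0.271 ,  0.1246]), np.float64(0.0007287744333455755))
stop_near (array([ 0.4583, -0.2803,  0.125 ]), np.float64(0.0006478855070060787))
block_far (array([ 0.4901, -0.1103,  0.0542]), np.float64(0.0010469414965495279))
block_near (array([ 0.4579, -0.1116,  0.0543]), np.float64(0.003873234436244071))
foot_far (array([ 0.4414, -0.1021,  0.0882]), np.float64(0.18170982152025575))
0.15
```

```bash
python3 -m crank '{"xyz":[[-3.5,0.2,-1.7],[-3.5,0.2,-1.7],[-3.5,0.2,-1.7],[-3.5,0.2,-1.7],[-3.5,0.2,-1.7],[-3.5,0.2,-1.7],[-3.5,0.2,-1.7],[-3.5,0.2,-1.7],[-3.5,0.2,-1.7],[-3.5,0.2,-1.7],[-3.5,0.2,-1.7],[-3.5,0.2,-1.7]],"roll":[0,0,0,0,0,0,0,0,0,0,0,0]}'
python3 -m crank '{"xyz":[[0,0,0],[0,0,0],[0,0,0],[0,0,0],[0,0,0],[0,0,0],[0,0,0],[0,0,0],[0,0,0],[0,0,0],[0,0,0],[0,0,0]],"roll":[-8,-8,-8,-8,-8,-8,-8,-8,-8,-8,0,0]}'
python3 - <<'E'
from cell import robot
from h import *
print(robot.observe())
import pickle
c=robot.calibration("wrist"); im=robot.read_camera("wrist")
cv2.imwrite("pics/w1.png",im[:,:,::-1]); pickle.dump(c,open("w1.pkl","wb"))
E
```

```text
time: 1.35
tool_pos: [0.4928, -0.1922, 0.2024]
tool_rot: [-1.571, -0.0, -2.864]
contact_force: [0.9, -0.7, 0.2]
opening: 0.0921
time: 2.55
tool_pos: [0.4919, -0.1935, 0.2025]
tool_rot: [-1.571, 0.0, -1.471]
contact_force: [-1.3, 1.0, 0.5]
opening: 0.0917
{'time': 2.55, 'qpos': array([-0.5198,  0.3693,  1.553 , -0.    ,  1.2196, -0.6193]), 'qvel': array([-0.0008, -0.0005, -0.0023, -0.0007,  0.0016, -0.    ]), 'joint_efforts': array([ -0.0008, -43.8503, -23.7551,   0.0386,   0.0817,  -0.1755]), 'tool_pos': array([ 0.4919, -0.1935,  0.2025]), 'tool_rot': array([-1.5711,  0.0002, -1.4713]), 'contact_force': array([-1.2986,  1.0412,  0.5381]), 'torque': array([ 0.022 , -0.0837,  0.0198]), 'opening': 0.09169142852817147}
```

View pics/w1.png

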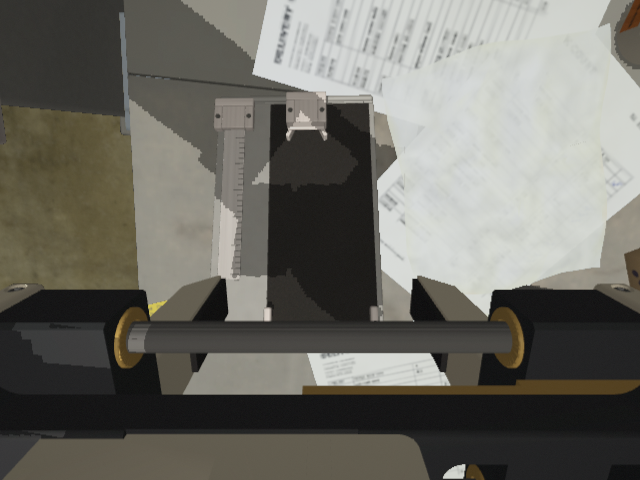

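```bash
python3 - <<'E'
import cv2
t=cv2.imread("pics/w1.png")
cv2.imwrite("pics/w1a.png",cv2.resize(t[85:150,260:345],None,fx=9,fy=9,interpolation=cv2.INTER_CUBIC))
cv2.imwrite("pics/w1b.png",cv2.resize(t[270:370,250:400],None,fx=5,fy=5,interpolation=cv2.INTER_CUBIC))
E
```

```text
(no output)
```

View pics/w1a.png

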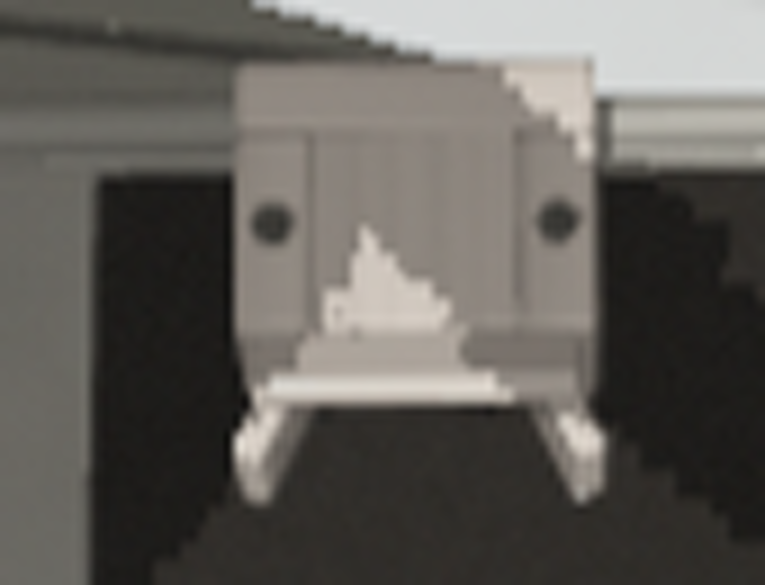

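View pics/w1b.png

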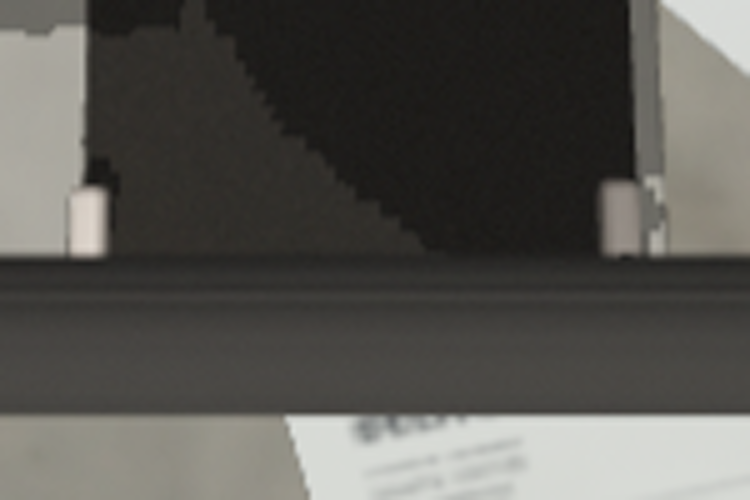

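```bash
cat > fit.py <<'E'
from h import *
import pickle
from scipy.optimize import least_squares
from scipy.spatial.transform import Rotation as Ro
def seatR(yaw,tilt=np.radians(28)):
    # yaw: heading of upslope (horizontal)
    u=np.array([np.cos(yaw),np.sin(yaw),0]); y=u*np.cos(tilt)+np.array([0,0,np.sin(tilt)])
    z=-u*np.sin(tilt)+np.array([0,0,np.cos(tilt)]); x=np.cross(y,z)
    return np.stack([x,y,z],1)
pts=np.array([[22.25,-118,15],[-13.75,-118,15],[33.25,41.5,9],[-46.75,41.5,9]])/1000
E
python3 - <<'E'
from fit import *
c=pickle.load(open("w1.pkl","rb"))
px=np.array([(236/9+260,330/9+85),(593/9+260,330/9+85),(107/5+250,187/5+270),(598/5+250,184/5+270)])
f=lambda v:np.concatenate([(np.array([proj(c,v[:3]+seatR(v[3])@p) for p in pts])-px).ravel(),[(v[2]-.08)/.002]])
r=least_squares(f,[.5,-.21,.08,-1.47]); print(r.x,np.degrees(r.x[3]),r.fun)
np.save("seat1.npy",r.x)
from cell import robot
t=robot.calibration("top");s=robot.calibration("side")
P=lambda p:r.x[:3]+seatR(r.x[3])@(np.array(p)/1000)
for n,p in [("stop",(-6.75,64.5,0)),("stopfar",(-50,70,7)),("stopnear",(36,70,7)),("rooffar",(-13.75,-118,15)),("roofnear",(22.25,-118,15))]:
    a=proj(t,P(p));b=proj(s,P(p)); print(n,P(p),"topcrop",(a-[362,270])*5.6,"sidecrop",(b-[190,290])*5.6)
E
```

```text
[ 0.4896 -0.2172  0.0817 -1.4613] -83.72778414020861 [-0.4761  0.7416  0.6938  0.3029 -0.5718 -0.3948  0.372  -0.6615  0.8729]
stop [ 0.5025 -0.2731  0.112 ] topcrop [698.7513 210.4791] sidecrop [378.8673 296.5993]
stopfar [ 0.5456 -0.2699  0.1208] topcrop [695.2947  74.0308] sidecrop [520.3036 273.2755]
stopnear [ 0.4602 -0.2793  0.1208] topcrop [732.3927 346.8987] sidecrop [234.8758 289.9754]
rooffar [ 0.4911 -0.1051  0.0396] topcrop [137.6246 233.5085] sidecrop [409.7556  63.2857]
roofnear [ 0.4553 -0.1091  0.0396] topcrop [149.3998 339.1342] sidecrop [309.1639  68.7651]
```

```bash
python3 -m crank '{"xyz":[[-3.8,0,1.3],[-3.8,0,1.3],[-3.8,0,1.3],[-3.8,0,1.3],[-3.8,0,1.3],[-3.8,0,1.3],[-3.8,0,1.3],[-3.8,0,1.3],[-4.4,0.2,1.7],[0,0,0],[0,0,0]],"roll":[0,0,0,0,0,0,0,0,0,3.4,0]}'
python3 - <<'E'
from cell import robot
from h import *
print(robot.observe())
import pickle
c=robot.calibration("wrist"); im=robot.read_camera("wrist")
cv2.imwrite("pics/w2.png",im[:,:,::-1]); pickle.dump(c,open("w2.pkl","wb"))
t=im[30:330,240:400,::-1]
cv2.imwrite("pics/w2a.png",cv2.resize(t[:150],None,fx=4.5,fy=4,interpolation=cv2.INTER_CUBIC))
cv2.imwrite("pics/w2b.png",cv2.resize(t[150:],None,fx=4.5,fy=4,interpolation=cv2.INTER_CUBIC))
E
```

```text
time: 3.7
tool_pos: [0.5762, 0.1664, 0.2001]
tool_rot: [-1.572, -0.0, -1.527]
contact_force: [0.1, -0.3, 0.1]
opening: 0.0917
{'time': 3.7, 'qpos': array([ 0.1535,  0.5004,  1.3482, -0.0002,  1.2938,  0.11  ]), 'qvel': array([-0.0398, -0.0159,  0.0161, -0.0069,  0.0012, -0.0729]), 'joint_efforts': array([  1.3797, -51.1005, -25.0486,   0.239 ,  -0.0069,   0.6477]), 'tool_pos': array([0.5762, 0.1664, 0.2001]), 'tool_rot': array([-1.5716, -0.0003, -1.5272]), 'contact_force': array([ 0.0819, -0.284 ,  0.1047]), 'torque': array([-0.0891, -0.1428,  0.0275]), 'opening': 0.09172654960012169}
```

View pics/w2.png

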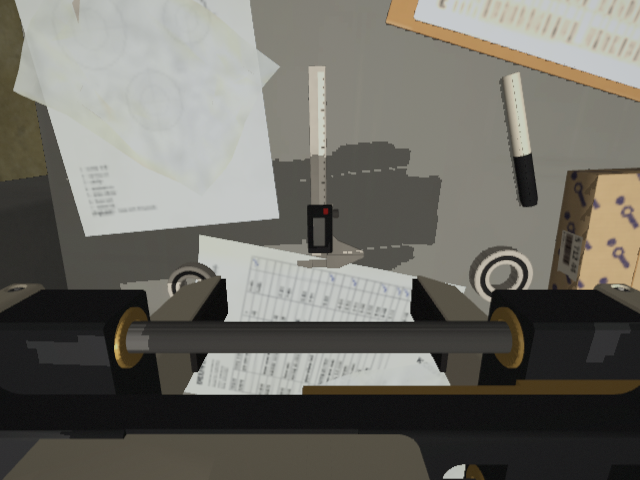

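View pics/w2a.png

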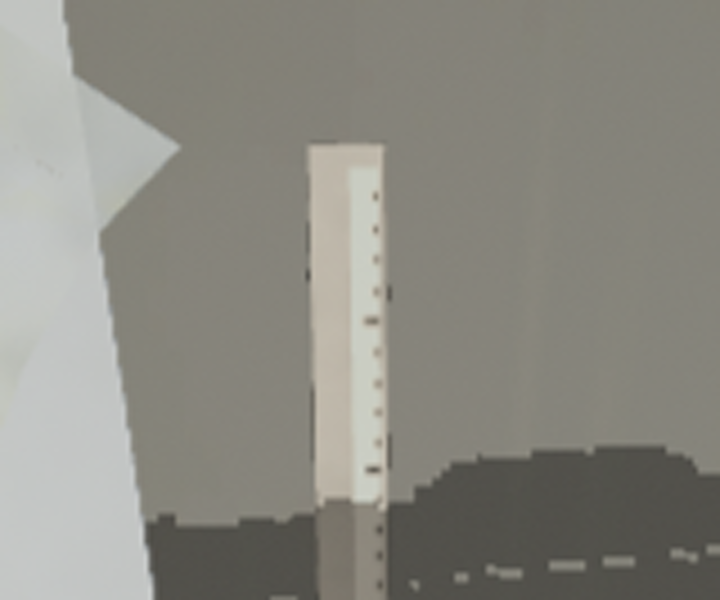

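View pics/w2b.png

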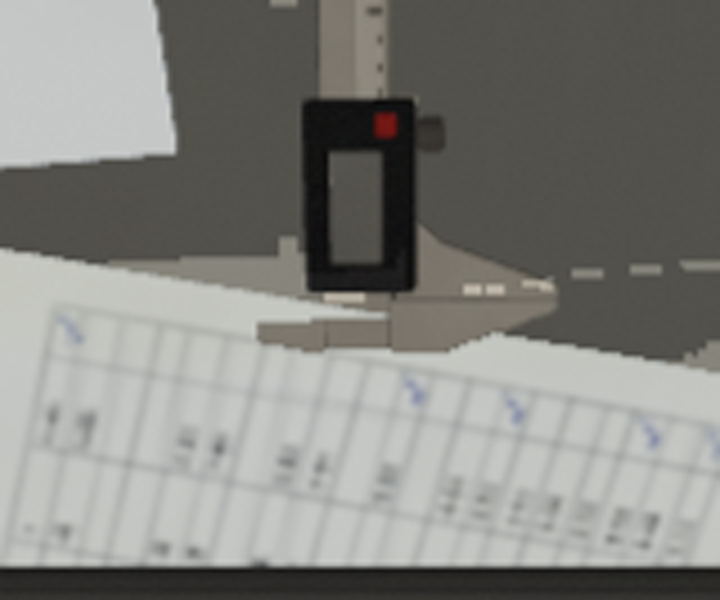

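```bash
python3 - <<'E'
from fit import *
c=pickle.load(open("w2.pkl","rb"))
A=lambda x,y:(x/4.5+240,y/4+30)
B=lambda x,y:(x/4.5+240,y/4+180)
g=lambda p,z:onz(c,p,z)[:2]
tl,tr=g(A(308,145),.004),g(A(384,145),.004)
bl,br=g(B(320,95),.004),g(B(388,95),.004)
print("width",np.linalg.norm(tl-tr),np.linalg.norm(bl-br)); tip=(tl+tr)/2; m=(bl+br)/2
d=m-tip; print("tip",tip,"dir deg",np.degrees(np.arctan2(d[1],d[0])))
for n,p,z in [("hl",(303,98),.01),("hr",(415,98),.01),("hbl",(308,291),.01),("hbr",(415,291),.01),("wt",(445,120),.008),("wb",(445,148),.008),("head",(390,351),.004),("jawlong",(556,292),.004),("jawshort",(257,330),.004)]:
    q=g(B(*p),z)-tip
    u=d/np.linalg.norm(d); x=np.array([u[1],-u[0]])
    print(n,"y",q@u*1000-140,"x",q@x*1000+4)
u=d/np.linalg.norm(d); x=np.array([u[1],-u[0]]); G=tip+.140*u-.004*x; print("grip",G,x)
E
```

```text
width 0.01573017062862697 0.01568585249084757
tip [0.5694 0.3045] dir deg -86.77851916547917
hl y -10.708939180558644 x 15.560603673914015
hr y -10.390077909586836 x -9.852433742751728
hbl y 41.36386738228941 x 15.527393093642548
hbr y 41.676345155497245 x -9.768170529413952
wt y -4.15644674099039 x -16.79177680967261
wb y 3.246014586273958 x -16.820330937083266
head y 61.052309460128356 x -3.863858535343197
jawlong y 44.45148232769532 x -43.887812138401735
jawshort y 54.520281536169676 x 28.35551342086368
grip [0.5813 0.165 ] [-0.9984 -0.0562]
```

```bash
python3 -m crank '{"xyz":[[0.5,4,0.25],[0.45,4,0.26],[0,4,0],[0,4,0],[0,1.6,0],[0,0,0],[0,0,0]],"roll":[0,0,-0.9,0,0,0,0]}'
python3 - <<'E'
from cell import robot
o=robot.observe();print(o["tool_pos"],o["tool_rot"],o["contact_force"])
E
```

```text
time: 4.45
tool_pos: [0.5825, 0.155, 0.0254]
tool_rot: [-1.57, -0.0, -1.512]
contact_force: [0.0, 0.4, 1.1]
opening: 0.0919
[0.58250217 0.154993   0.02541561] [-1.57005753e+00 -9.42804845e-05 -1.51234828e+00] [0.03775578 0.40413101 1.05944775]
```

```bash
python3 -m crank '{"xyz":[[-0.2,1.1,-0.05],[0,1,0],[0,0,0],[0,0,0]],"roll":[0,0,0,0]}'
python3 -m crank '{"xyz":[[0,0,0],[0,0,0],[0,0,0],[0,0,0],[0,0,0],[0,0,0],[0,0,0],[0,0,0]],"roll":[0,0,0,0,0,0,0,0]}' 1 3
python3 - <<'E'
from cell import robot
from h import *
print(robot.observe())
im=robot.read_camera("wrist")
cv2.imwrite("pics/w3.png",im[:,:,::-1])
E
```

```text
time: 4.85
tool_pos: [0.5812, 0.1578, 0.0036]
tool_rot: [-1.571, -0.0, -1.511]
contact_force: [-0.6, 0.8, -0.2]
opening: 0.0916
time: 5.65
tool_pos: [0.5813, 0.1577, 0.0037]
tool_rot: [-1.571, -0.0, -1.511]
contact_force: [-2.1, -1.3, 1.4]
opening: 0.0326
{'time': 5.65, 'qpos': array([ 0.1379,  0.7268,  1.5414, -0.0001,  0.8736,  0.0783]), 'qvel': array([ 0.0011, -0.0008,  0.0047, -0.0026, -0.0107,  0.0012]), 'joint_efforts': array([ -0.0114, -55.2101, -18.7557,   0.0755,  -0.3153,  -0.0018]), 'tool_pos': array([0.5813, 0.1577, 0.0037]), 'tool_rot': array([-1.571 , -0.0001, -1.5112]), 'contact_force': array([-2.1436, -1.3069,  1.3542]), 'torque': array([-0.0535,  0.1329, -0.0083]), 'opening': 0.03260423449058116}
```

View pics/w3.png

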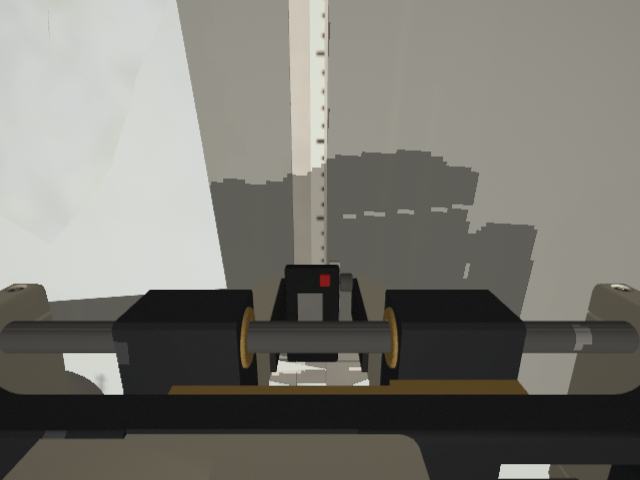

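```bash
python3 -m crank '{"xyz":[[0,-0.5,0],[0,-0.5,0],[0,-0.5,0],[-0.1,-0.5,0],[-0.1,-0.5,0],[-0.1,-0.5,0],[0,0,0],[0,0,0]],"roll":[0,0,0,0,0,0,0,0]}' 1 3
python3 - <<'E'
from cell import robot
from h import *
print(robot.observe())
cv2.imwrite("pics/w4.png",robot.read_camera("wrist")[:,:,::-1])
im=robot.read_camera("side")[:,:,::-1]
cv2.imwrite("pics/s4.png",cv2.resize(im[180:270,250:370],None,fx=6.5,fy=6.5,interpolation=cv2.INTER_CUBIC))
E
```

```text
time: 6.5
tool_pos: [0.5812, 0.1608, 0.0338]
tool_rot: [-1.571, -0.0, -1.511]
contact_force: [-0.6, -0.0, -0.7]
opening: 0.0326
{'time': 6.5, 'qpos': array([ 0.143 ,  0.6853,  1.5217, -0.0002,  0.9344,  0.0833]), 'qvel': array([-0.0018,  0.0096,  0.0049,  0.0006, -0.0015,  0.0001]), 'joint_efforts': array([  0.0564, -56.0192, -20.0992,   0.0895,   0.0259,   0.0033]), 'tool_pos': array([0.5812, 0.1608, 0.0338]), 'tool_rot': array([-1.5706, -0.0001, -1.5111]), 'contact_force': array([-0.6446, -0.0418, -0.6933]), 'torque': array([-0.0126, -0.1146, -0.0113]), 'opening': 0.03255338007816019}
```

View pics/w4.png

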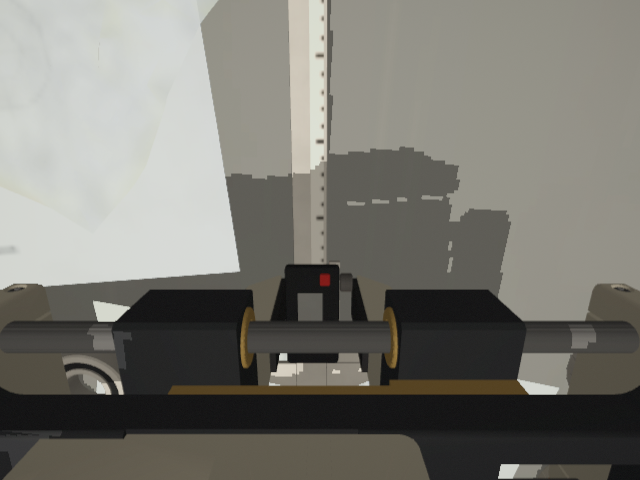

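View pics/s4.png

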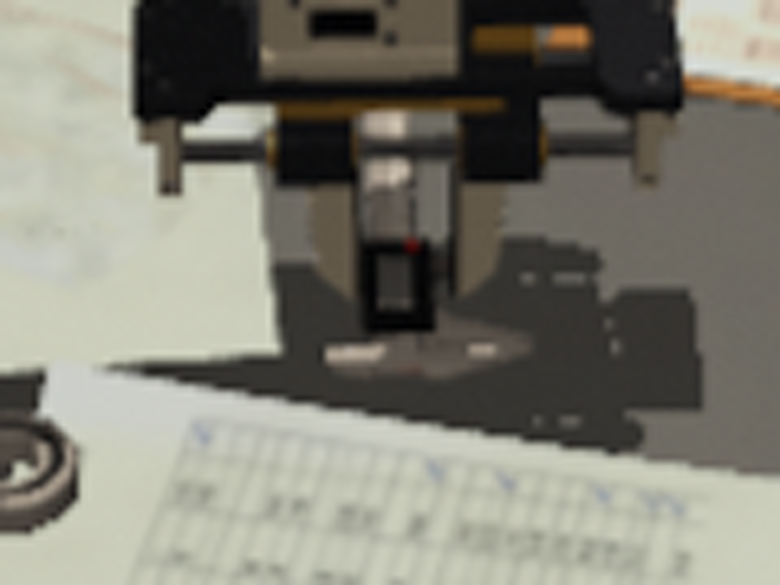

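```bash
python3 -m crank '{"xyz":[[0,1,0],[0.2,1,0],[0.1,0.95,0],[0,0,0],[0,0,0]],"roll":[0,0,0,0,0]}' 1 3
python3 -m crank '{"xyz":[[0,0,0],[0,0,0],[0,0,0],[0.72,0,-0.3],[0,0,0],[0,0,0]],"roll":[0,0,0,0,0,0]}' -0.1 3
python3 - <<'E'
from cell import robot
from h import *
o=robot.observe();print(o["tool_pos"],o["opening"])
cv2.imwrite("pics/w5.png",robot.read_camera("wrist")[:,:,::-1])
E
```

```text
time: 7.1
tool_pos: [0.581, 0.1576, 0.0036]
tool_rot: [-1.572, -0.0, -1.511]
contact_force: [0.8, 0.5, -1.2]
opening: 0.0325
time: 7.7
tool_pos: [0.5788, 0.1501, 0.0043]
tool_rot: [-1.571, -0.0, -1.512]
contact_force: [0.9, 0.7, 0.4]
opening: 0.0506
[0.5788 0.1501 0.0043] 0.05058845506768127
```

View pics/w5.png

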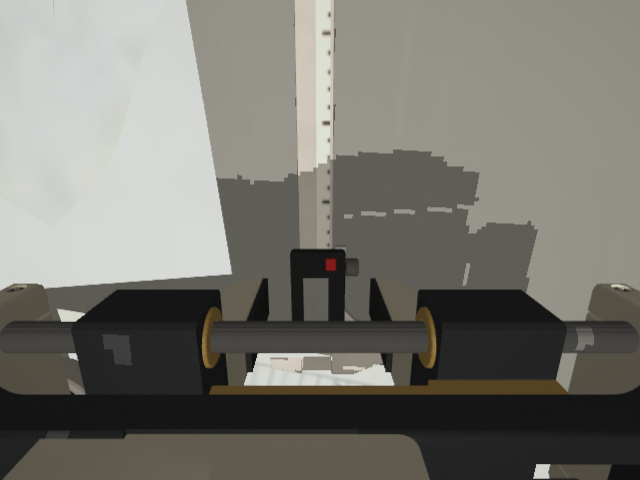

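```bash
python3 -m crank '{"xyz":[[0,0,0],[0,0,0],[0,0,0],[0,0,0],[0,0,0]],"roll":[0,0,0,0,0]}' 1 3
python3 -m crank '{"xyz":[[0,-0.5,0],[0,-0.5,0],[0,-0.5,0],[-0.1,-0.5,0],[-0.1,-0.5,0],[-0.1,-0.5,0],[0,0,0]],"roll":[0,0,0,0,0,0,0]}' 1 3
python3 - <<'E'
from cell import robot
from h import *
o=robot.observe();print(o["tool_pos"],o["opening"])
cv2.imwrite("pics/w6.png",robot.read_camera("wrist")[:,:,::-1])
E
```

```text
time: 8.25
tool_pos: [0.5789, 0.1504, 0.0042]
tool_rot: [-1.571, -0.0, -1.511]
contact_force: [-0.7, -0.5, 0.2]
opening: 0.0259
time: 8.95
tool_pos: [0.5791, 0.1537, 0.0351]
tool_rot: [-1.569, 0.0, -1.511]
contact_force: [0.7, -0.4, -2.0]
opening: 0.026
[0.5791 0.1537 0.0351] 0.026019261622685592
```

View pics/w6.png

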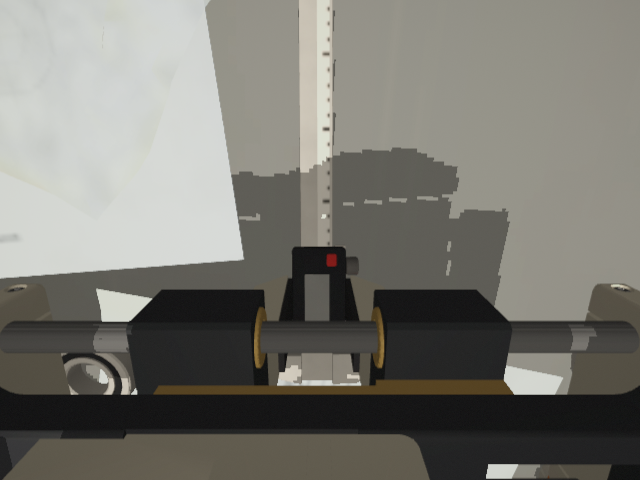

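```bash
python3 -m crank '{"xyz":[[-0.21,-0.89,0],[-0.23,-0.77,0],[-0.27,-0.76,0],[-0.31,-0.74,0],[-0.35,-0.73,0],[-0.38,-0.71,0],[-0.42,-0.69,0],[-0.46,-0.66,0],[0,0,0],[0,0,0]],"roll":[0,0,0,0,0,0,0,0,0,0]}' 1 3
python3 - <<'E'
from cell import robot
from h import *
import pickle
o=robot.observe();print(o["tool_pos"],o["tool_rot"],o["opening"],o["contact_force"])
c=robot.calibration("wrist");pickle.dump(c,open("w7.pkl","wb"))
cv2.imwrite("pics/w7.png",robot.read_camera("wrist")[:,:,::-1])
im=robot.read_camera("side")[:,:,::-1]
cv2.imwrite("pics/s7.png",cv2.resize(im[150:250,250:370],None,fx=6,fy=6,interpolation=cv2.INTER_CUBIC))
E
```

```text
time: 10.0
tool_pos: [0.577, 0.1798, 0.0937]
tool_rot: [-1.571, -0.0, -1.511]
contact_force: [-0.2, -0.3, -1.4]
opening: 0.0262
[0.577  0.1798 0.0937] [-1.5706 -0.0002 -1.5108] 0.026162877080003397 [-0.2093 -0.268  -1.4154]
```

View pics/w7.png

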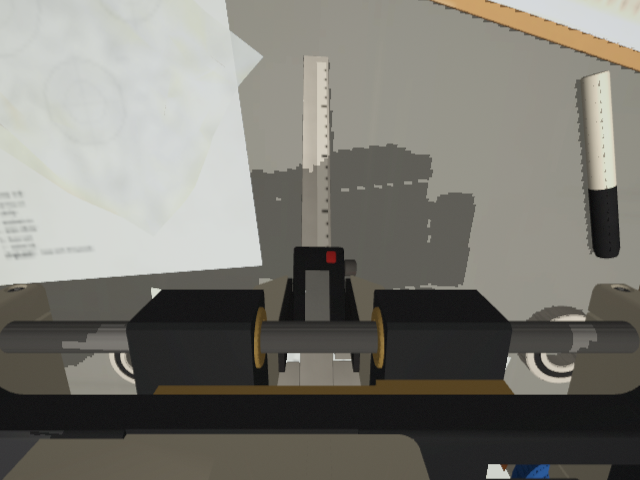

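View pics/s7.png

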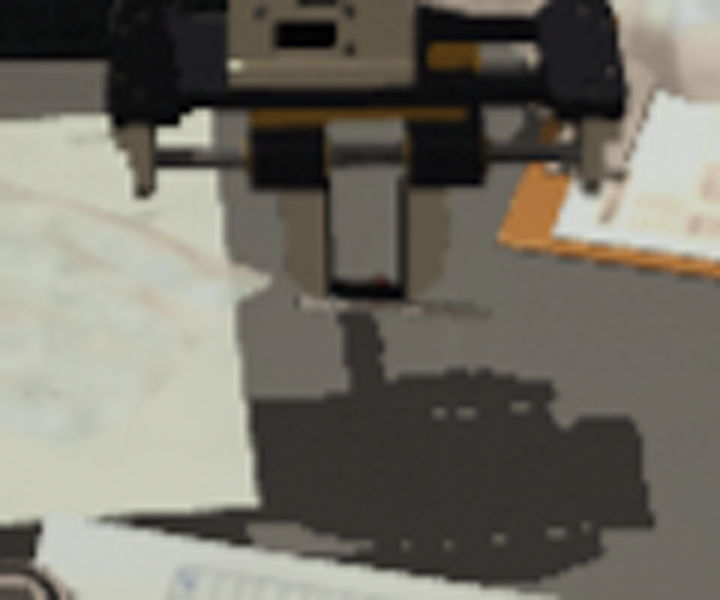

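```bash
python3 - <<'E'
import cv2
t=cv2.imread("pics/w7.png")
cv2.imwrite("pics/w7a.png",cv2.resize(t[45:145,285:375],None,fx=6,fy=6,interpolation=cv2.INTER_CUBIC))
cv2.imwrite("pics/w7b.png",cv2.resize(t[200:300,275:375],None,fx=6,fy=6,interpolation=cv2.INTER_CUBIC))
E
```

```text
(no output)
```

View pics/w7a.png

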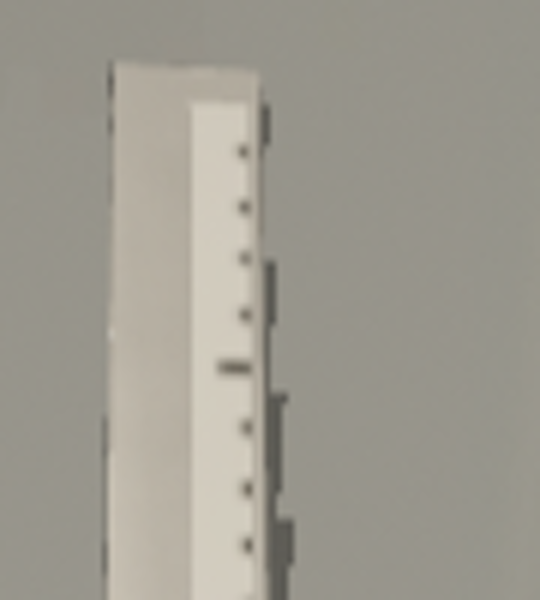

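View pics/w7b.png

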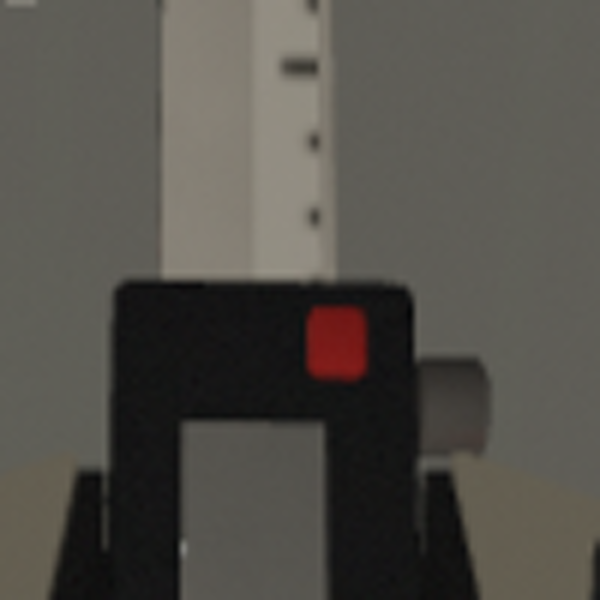

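```bash
cat >> fit.py <<'E'
# calliper pose fit from wrist view: v=[grip xyz, heading, tilt, roll]
cpts=np.array([[12,-140,-1.5],[-4,-140,-1.5],[15.7,-10.5,5],[-9.7,-10.5,5],[12,-10.5,-1.5],[-4,-10.5,-1.5]])/1000
def calR(v): return seatR(v[3],v[4])@Ro.from_euler('y',v[5]).as_matrix()
def fitcal(c,px,idx,v0,prior):
    f=lambda v:np.concatenate([(np.array([proj(c,v[:3]+calR(v)@cpts[i]) for i in idx])-px).ravel(),[v[5]/np.radians(2)]+prior(v)])
    return least_squares(f,v0)
E
python3 - <<'E'
from fit import *
c=pickle.load(open("w7.pkl","rb"))
a=lambda x,y,o:(x/6+o[0],y/6+o[1])
A,B=(285,45),(275,200)
px=np.array([a(113,62,A),a(261,71,A),a(114,283,B),a(413,286,B)])
v0=[.58,.19,.09,-1.515,.63,0]
for wr in (0,1):
  r=fitcal(c,px,[0,1,2,3],v0,lambda v:[])
  v=r.x
  print(v,np.degrees(v[3:]),r.fun); print("tip",v[:3]+calR(v)@np.array([.004,-.14,-.0055]))
  # hold-point consistency: TCP in calliper frame
  print("TCP in cal",1000*calR(v).T@(np.array([.577,.1798,.0937])-v[:3])); break
np.save("cal7.npy",v)
E
```

```text
[ 0.5805  0.1906  0.0865 -1.5058  0.5978 -0.0208] [-86.2763  34.2513  -1.1916] [-0.06    0.6203  0.232  -0.6092 -0.0566  0.2215 -0.0801 -0.2316 -0.5958]
tip [0.5691 0.3028 0.0032]
TCP in cal [ 4.2164 12.7723 -0.0905]
```

```bash
cat > plan.py <<'E'
from fit import *
def tcp_for(corner_seat_mm, cal, off_mm, seat, tilt=None):
    """TCP world for tip bottom corner (cal [4,-140,-5.5]) at seat coords, heading = seat heading"""
    P=seat[:3]+seatR(seat[3])@(np.array(corner_seat_mm)/1000)
    R=seatR(seat[3],cal[4] if tilt is None else tilt)
    return P+R@((np.array(off_mm)-np.array([4,-140,-5.5]))/1000)
def toolshift(dw,yaw):
    return np.array([dw[0]*np.cos(yaw)+dw[1]*np.sin(yaw),-dw[2],-dw[0]*np.sin(yaw)+dw[1]*np.cos(yaw)])*100
E
python3 - <<'E'
from plan import *
c=pickle.load(open("w1.pkl","rb"))
px=np.array([(236/9+260,330/9+85),(593/9+260,330/9+85),(107/5+250,187/5+270),(598/5+250,184/5+270)])
f=lambda v:(np.array([proj(c,v[:3]+seatR(v[3])@p) for p in pts])-px).ravel()
r=least_squares(f,[.5,-.21,.08,-1.47]);print("seat no prior",r.x,r.fun)
s=np.load("seat1.npy");cal=np.load("cal7.npy")
for k in [(4.25,-60,25),(4.25,-105,3),(4.25,-139,2)]:
  print(k,tcp_for(k,cal,[4.2,12.8,-.1],s))
E
python3 -m crank '{"xyz":[[0,0,0],[0,0,0],[0,0,0],[0,-1,0],[0,-3,0],[0,-3,0],[0,-2,0],[0,0,0]],"roll":[0,0,0,0,0,-2.5,0,0]}' 1 25
```

```text
seat no prior [ 0.4895 -0.217   0.0826 -1.4613] [-0.561   0.4717  0.7294  0.0307 -0.7094 -0.0944  0.5543 -0.3652]
(4.25, -60, 25) [ 0.4915 -0.2759  0.1661]
(4.25, -105, 3) [ 0.4883 -0.2466  0.1256]
(4.25, -139, 2) [ 0.4851 -0.2173  0.1087]
time: 10.9
tool_pos: [0.5788, 0.18, 0.1877]
tool_rot: [-1.563, 0.0, -1.468]
contact_force: [0.1, -0.6, -1.1]
opening: 0.025
```

```bash
python3 -m crank '{"xyz":[[2,0,-0.6],[4,0,-1.2],[4,0,-1.2],[4,0,-1.2],[4,0,-1.2],[4,0,-1.2],[4,0,-1.2],[4,0,-1.2],[4,0,-1.2],[4,0,-1.2],[4,0,-1.2],[2.4,0,-0.8],[0,0,0],[0,0,0],[0,0,0]],"roll":[0,0,0,0,0,0,0,0,0,0,0,0,0,0,0]}'
python3 - <<'E'
from cell import robot
from h import *
import pickle
o=robot.observe();print(o["tool_pos"],o["tool_rot"],o["opening"],o["contact_force"])
c=robot.calibration("wrist");pickle.dump(c,open("w8.pkl","wb"))
im=robot.read_camera("wrist")[:,:,::-1]
cv2.imwrite("pics/w8.png",im)
cv2.imwrite("pics/w8a.png",cv2.resize(im[0:150,240:400],None,fx=4.5,fy=4,interpolation=cv2.INTER_CUBIC))
cv2.imwrite("pics/w8b.png",cv2.resize(im[150:300,240:400],None,fx=4.5,fy=4,interpolation=cv2.INTER_CUBIC))
E
```

```text
time: 12.4
tool_pos: [0.4894, -0.2746, 0.1832]
tool_rot: [-1.572, 0.001, -1.467]
contact_force: [0.3, 0.1, -1.4]
opening: 0.0249
[ 0.4894 -0.2746  0.1832] [-1.5715  0.0011 -1.4668] 0.02486852013443624 [ 0.2993  0.0887 -1.353 ]
```

View pics/w8.png

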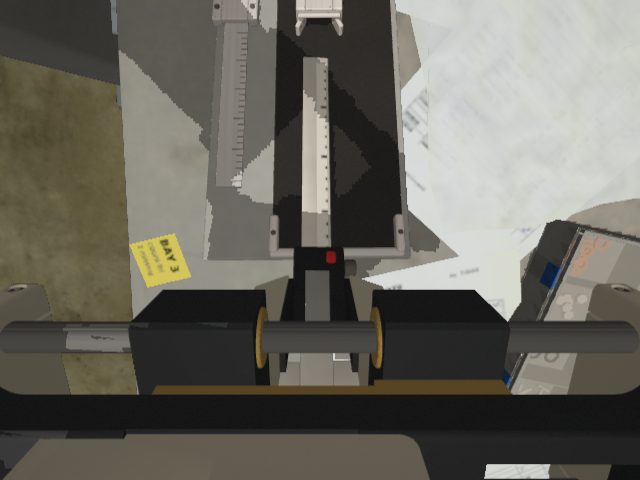

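View pics/w8a.png

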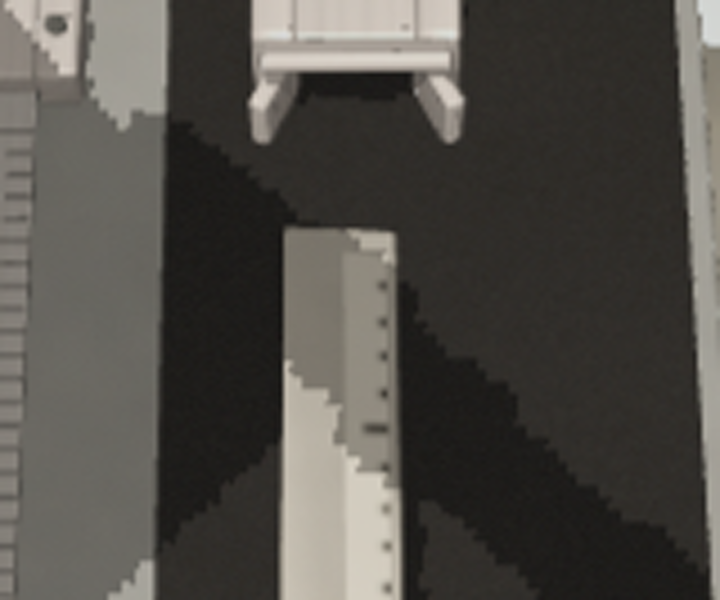

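View pics/w8b.png

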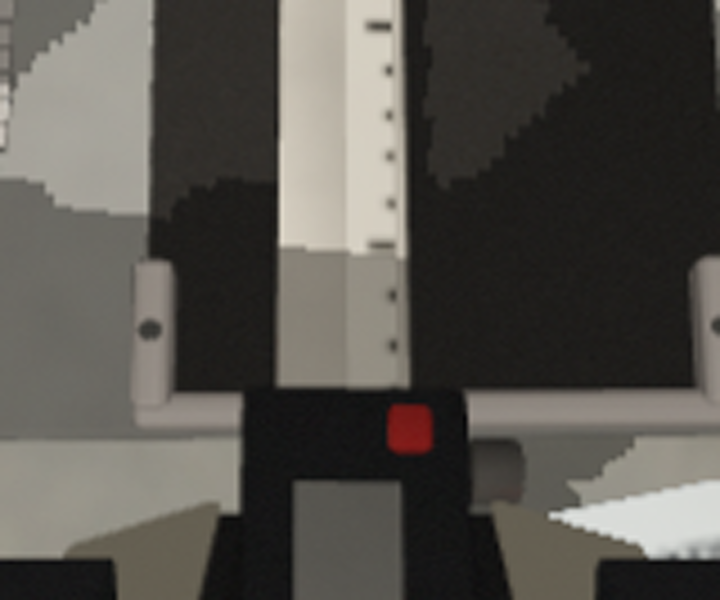

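```bash
python3 - <<'E'
from plan import *
c=pickle.load(open("w8.pkl","rb"))
a=lambda x,y,oy:(x/4.5+240,y/4+oy)
px=np.array([a(253,40,0),a(462,38,0),a(175,261,150),a(693,257,150)])
f=lambda v:(np.array([proj(c,v[:3]+seatR(v[3])@p) for p in pts])-px).ravel()
r=least_squares(f,[.5,-.21,.08,-1.47]);s=r.x;print("seat",s,np.degrees(s[3]),r.fun)
np.save("seat8.npy",s)
px=np.array([a(284,228,0),a(397,232,0),a(243,389,150),a(467,391,150)])
r=fitcal(c,px,[0,1,2,3],[.49,-.26,.18,-1.46,.6,0],lambda v:[]);v=r.x
print("cal",v,np.degrees(v[3:]),r.fun)
tcp=np.array([ 0.4894,-0.2746,0.1832])
off=1000*calR(v).T@(tcp-v[:3]);print("off",off)
print("corner in seat",1000*seatR(s[3]).T@(v[:3]+calR(v)@np.array([.004,-.14,-.0055])-s[:3]))
s1=np.load("seat1.npy");print("corner in seat1",1000*seatR(s1[3]).T@(v[:3]+calR(v)@np.array([.004,-.14,-.0055])-s1[:3]))
print("grip in seat",1000*seatR(s[3]).T@(v[:3]-s[:3]))
np.save("cal8.npy",np.r_[v,off])
E
```

```text
seat [ 0.4898 -0.2171  0.0821 -1.4617] -83.751552997335 [-0.47    0.1836  0.3673  0.3763 -0.6744 -0.4695  0.7662 -0.0356]
cal [ 0.4925 -0.2637  0.1761 -1.4579  0.6045 -0.0184] [-83.529   34.6364  -1.056 ] [ 0.2132  0.4394 -0.0406 -0.4504 -0.0949  0.3293 -0.0418 -0.3216 -0.528 ]
off [ 4.3302 12.6671 -0.2456]
corner in seat [  6.897  -53.1712  39.6082]
corner in seat1 [  6.6159 -53.0342  39.9275]
grip in seat [ 2.3608 85.249  61.1845]
```

```bash
python3 - <<'E'
from plan import *
s=np.load("seat8.npy")
S=lambda d:toolshift(seatR(s[3])@(np.array(d)/1000),-1.4668)
print(S([-2.65,-45,-36.6]),S([0,-10,0]))
E
```

```text
[-2.2563  5.3442  0.2536] [-0.8829  0.4695 -0.0045]
```

```bash
python3 -m crank '{"xyz":[[-0.56,1.34,0.06],[-0.56,1.34,0.06],[-0.57,1.33,0.06],[-0.57,1.33,0.07],[0,0,0],[0,0,0],[0,0,0]],"roll":[0.2,0,0,0,0,0,0]}'
cat > look.py <<'E'
import sys,pickle
from cell import robot
from h import *
n=sys.argv[1]
o=robot.observe();print(o["time"],o["tool_pos"],o["tool_rot"],o["opening"],o["contact_force"],o["torque"])
c=robot.calibration("wrist");pickle.dump((c,o),open(n+".pkl","wb"))
im=robot.read_camera("wrist")[:,:,::-1]
cv2.imwrite(f"pics/{n}.png",im)
cv2.imwrite(f"pics/{n}a.png",cv2.resize(im[0:150,240:400],None,fx=4.5,fy=4,interpolation=cv2.INTER_CUBIC))
cv2.imwrite(f"pics/{n}b.png",cv2.resize(im[150:300,240:400],None,fx=4.5,fy=4,interpolation=cv2.INTER_CUBIC))
E
python3 look.py w9
```

```text
time: 13.15
tool_pos: [0.4903, -0.2532, 0.1312]
tool_rot: [-1.57, -0.001, -1.47]
contact_force: [0.2, -0.1, -1.3]
opening: 0.0253
13.15 [ 0.4903 -0.2532  0.1312] [-1.5696 -0.0013 -1.4704] 0.025329267201204327 [ 0.1925 -0.1425 -1.274 ] [ 0.0073 -0.1233  0.0161]
```

View pics/w9a.png

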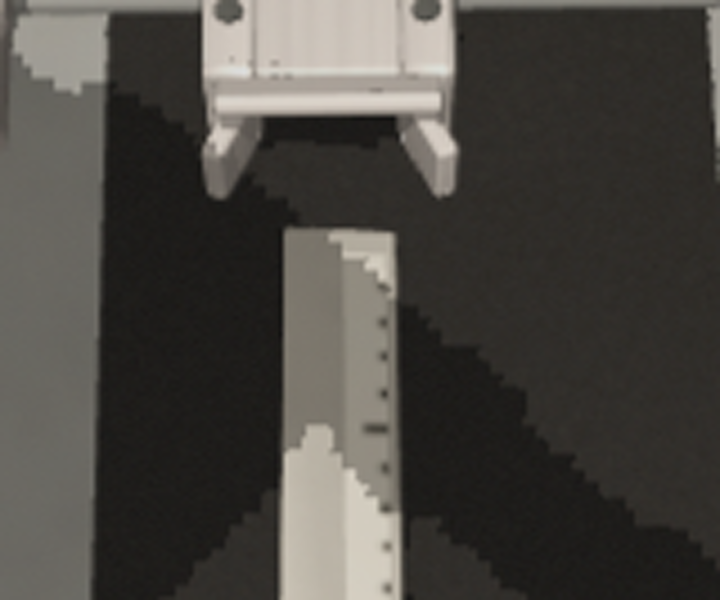

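View pics/w9b.png

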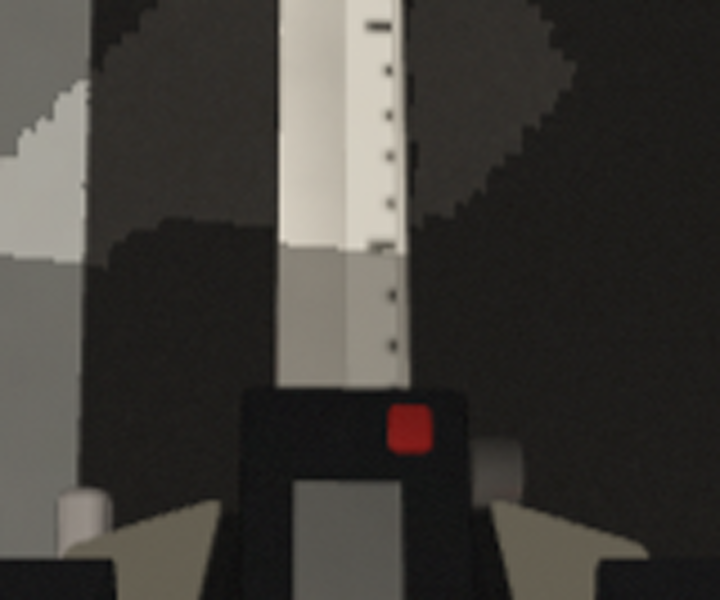

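```bash
cat > rel.py <<'E'
from plan import *
def rel(name,roofL,roofR,tipL,tipR,hL,hR,cheekL=None):
    c,o=pickle.load(open(name+".pkl","rb"))
    a=lambda x,y,oy:(x/4.5+240,y/4+oy)
    s0=np.load("seat8.npy"); cal=np.load("cal8.npy")
    P=[pts[0],pts[1]];px=[a(*roofL,0),a(*roofR,0)]
    if cheekL: P.append(pts[2]);px.append(a(*cheekL,150))
    px=np.array(px)
    f=lambda v:np.concatenate([(np.array([proj(c,v[:3]+seatR(v[3])@p) for p in P])-px).ravel(),(v[:3]-s0[:3])/.002,[(v[3]-s0[3])/.005]])
    r=least_squares(f,s0);s=r.x;print("seat",s,r.fun[:6])
    px=np.array([a(*tipL,0),a(*tipR,0),a(*hL,150),a(*hR,150)])
    r=fitcal(c,px,[0,1,2,3],np.r_[o["tool_pos"],cal[3:6]],lambda v:[]);v=r.x
    print("cal",v[:3],np.degrees(v[3:]),"off",1000*calR(v).T@(o["tool_pos"]-v[:3]))
    K=np.array([.004,-.14,-.0055])
    for q in (s,s0): print("corner in seat (cam)",1000*seatR(q[3]).T@(v[:3]+calR(v)@K-q[:3]))
    w=cal[:6].copy(); w[3]+=o["tool_rot"][2]+1.4668
    w[:3]=o["tool_pos"]-calR(w)@(cal[6:]/1000)
    print("corner in seat (kin)",1000*seatR(s0[3]).T@(w[:3]+calR(w)@K-s0[:3]))
    S=lambda d:toolshift(seatR(s0[3])@(np.array(d)/1000),o["tool_rot"][2])
    print("shift per seat x,y,z mm:",S([1,0,0]),S([0,10,0]),S([0,0,1]))
E
python3 -c "
from rel import *
rel('w9',(204,75),(455,74),(284,228),(396,232),(243,389),(467,391),(110,491))"
```

```text
seat [ 0.4901 -0.2169  0.0826 -1.459 ] [-0.3296  0.4285  0.8099 -0.0652 -0.4762 -0.3109]
cal [ 0.4935 -0.2423  0.1241] [-83.7792  34.7436  -1.0361] off [ 4.3044 12.7159 -0.1807]
corner in seat (cam) [  3.2426 -96.3233   2.7241]
corner in seat (cam) [  3.1132 -96.2671   3.307 ]
corner in seat (kin) [  3.1782 -96.2694   3.6593]
shift per seat x,y,z mm: [ 0.0009 -0.     -0.1   ] [ 0.8829 -0.4695  0.0077] [-0.0469 -0.0883 -0.0004]
```

```bash
python3 -m crank '{"xyz":[[0,0,-0.09],[-0.44,0.235,0],[-0.44,0.235,0],[-0.44,0.235,0],[-0.44,0.235,0],[0,0,0],[0,0,0]],"roll":[0,0,0,0,0,0,0]}'
python3 look.py w10
```

```text
time: 13.9
tool_pos: [0.4871, -0.2355, 0.1209]
tool_rot: [-1.571, -0.0, -1.471]
contact_force: [-0.3, -0.2, -1.3]
opening: 0.0254
13.9 [ 0.4871 -0.2355  0.1209] [-1.5709 -0.0001 -1.4707] 0.025392563592522215 [-0.2734 -0.2157 -1.3003] [-0.0213 -0.1092 -0.0595]
```

View pics/w10a.png

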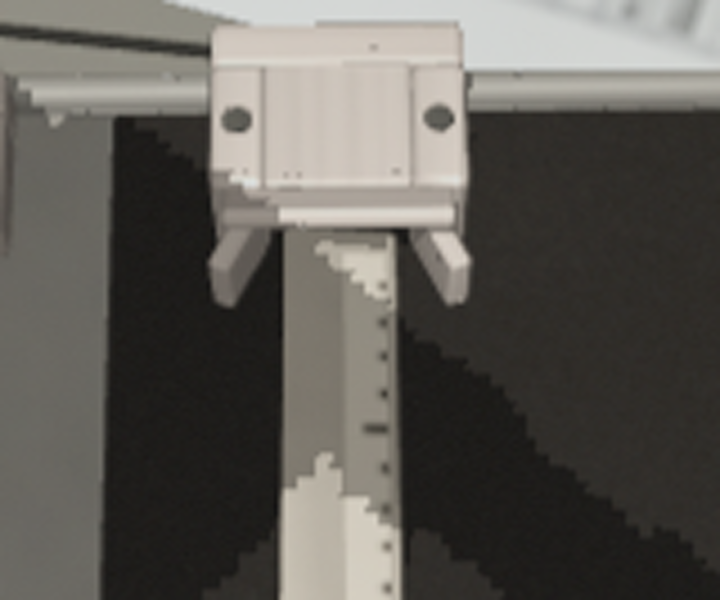

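```bash
python3 -c "
from rel import *
rel('w10',(212,186),(466,185),(284,229),(396,233),(243,389),(467,391))"
python3 -m crank '{"xyz":[[-0.44,0.235,0],[-0.44,0.235,0],[-0.44,0.235,0],[-0.35,0.19,0],[0,0,0],[0,0,0]],"roll":[0,0,0,0,0,0]}'
python3 look.py w11
```

```text
seat [ 0.4895 -0.2166  0.0815 -1.4619] [-0.701   0.2269  0.7369 -0.1119 -0.1463  0.2892]
cal [ 0.4903 -0.2246  0.1138] [-83.7394  34.7647  -1.064 ] off [ 4.3252 12.6797 -0.2282]
corner in seat (cam) [   4.2495 -116.1331    2.8077]
corner in seat (cam) [   4.465  -116.9315    2.5996]
corner in seat (kin) [   4.4369 -116.9726    2.9566]
shift per seat x,y,z mm: [ 0.0009 -0.     -0.1   ] [ 0.8829 -0.4695  0.0079] [-0.0469 -0.0883 -0.0004]
time: 14.55
tool_pos: [0.4855, -0.2189, 0.112]
tool_rot: [-1.571, -0.0, -1.471]
contact_force: [0.3, -0.6, -1.8]
opening: 0.0251
14.55 [ 0.4855 -0.2189  0.112 ] [-1.5708 -0.0002 -1.4708] 0.02508832416039701 [ 0.3133 -0.6089 -1.759 ] [-0.0395 -0.068   0.0093]
```

View pics/w11.png

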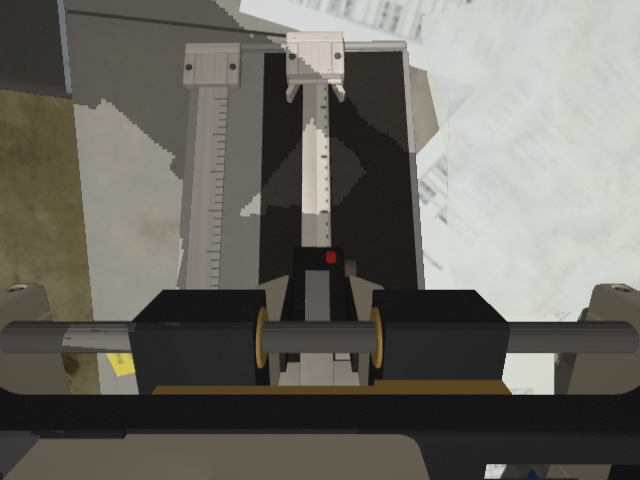

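```bash
python3 -m crank '{"xyz":[[0,0,0],[0,0,0],[-0.13,0.07,0],[-0.13,0.07,0],[0,0,0],[0,0,0]],"roll":[0,0,0,0,0,0]}' 1 8
python3 -m crank '{"xyz":[[-0.08,0.045,0],[0,0,0]],"roll":[0,0]}'
python3 -m crank '{"xyz":[[-0.08,0.045,0],[0,0,0]],"roll":[0,0]}'
python3 look.py w12
```

```text
time: 15.2
tool_pos: [0.4853, -0.2166, 0.1107]
tool_rot: [-1.57, -0.001, -1.471]
contact_force: [0.0, -1.4, -0.3]
opening: 0.0259
time: 15.4
tool_pos: [0.4856, -0.2164, 0.1106]
tool_rot: [-1.57, -0.002, -1.471]
contact_force: [-0.5, -4.0, 1.3]
opening: 0.0257
time: 15.6
tool_pos: [0.4858, -0.2163, 0.1106]
tool_rot: [-1.569, -0.003, -1.471]
contact_force: [-0.3, -6.1, 3.6]
opening: 0.0259
15.6 [ 0.4858 -0.2163  0.1106] [-1.5687 -0.0034 -1.4708] 0.025907809569874454 [-0.3482 -6.1186  3.6466] [-1.1737 -0.1067  0.0728]
```

View pics/w12a.png

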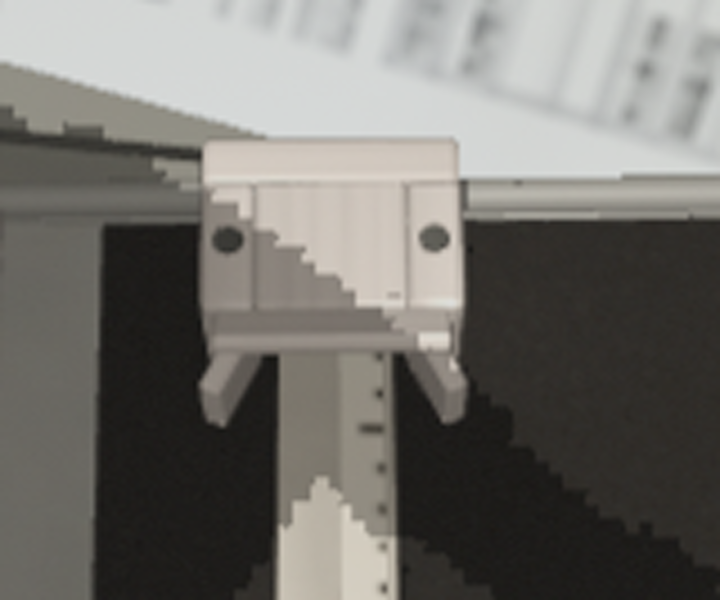

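View pics/w12b.png

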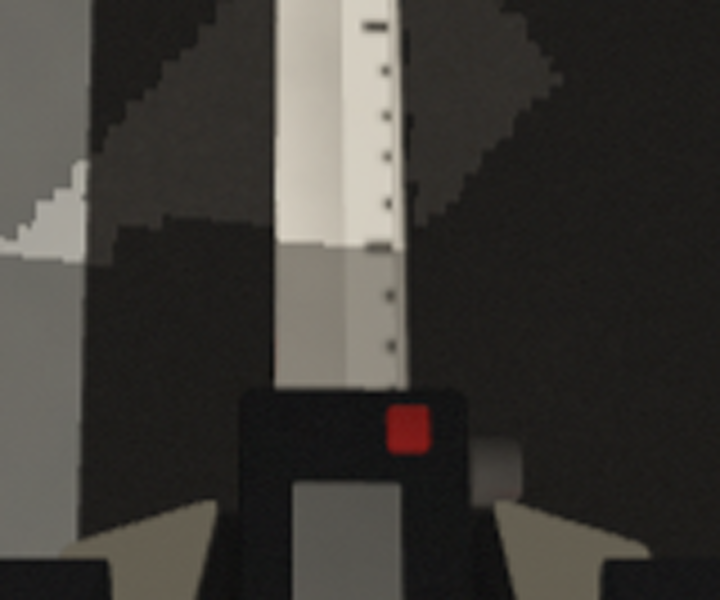

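```bash
python3 -m crank '{"xyz":[[0.09,-0.05,0],[0,0,0],[0,0,0]],"roll":[0,0,0]}' 1 8
python3 -m crank '{"xyz":[[0,0,0],[0,0,0],[0,0,0],[0.05,0.09,0],[0.05,0.09,0],[0,0,0],[0,0,0]],"roll":[0,0,0,0,0,0,0]}' 1 3
python3 -m crank '{"xyz":[[0.08,0.11,0],[0.08,0.11,0],[0.08,0.11,0],[0.08,0.11,0],[0,0,0],[0,0,0]],"roll":[0,0,0,0,0,0]}'
python3 look.py w13
```

```text
time: 15.95
tool_pos: [0.4855, -0.2164, 0.1105]
tool_rot: [-1.57, -0.002, -1.471]
contact_force: [1.3, -5.8, 2.5]
opening: 0.0256
time: 16.65
tool_pos: [0.4851, -0.2167, 0.1082]
tool_rot: [-1.571, 0.0, -1.471]
contact_force: [-0.6, -2.9, 1.6]
opening: 0.0264
time: 17.25
tool_pos: [0.4853, -0.2197, 0.1038]
tool_rot: [-1.571, 0.0, -1.471]
contact_force: [0.2, -2.4, -0.5]
opening: 0.0259
17.25 [ 0.4853 -0.2197  0.1038] [-1.5713  0.0005 -1.4711] 0.025916044206743004 [ 0.1992 -2.4493 -0.5079] [-0.4684 -0.1611 -0.0327]
```

View pics/w13a.png

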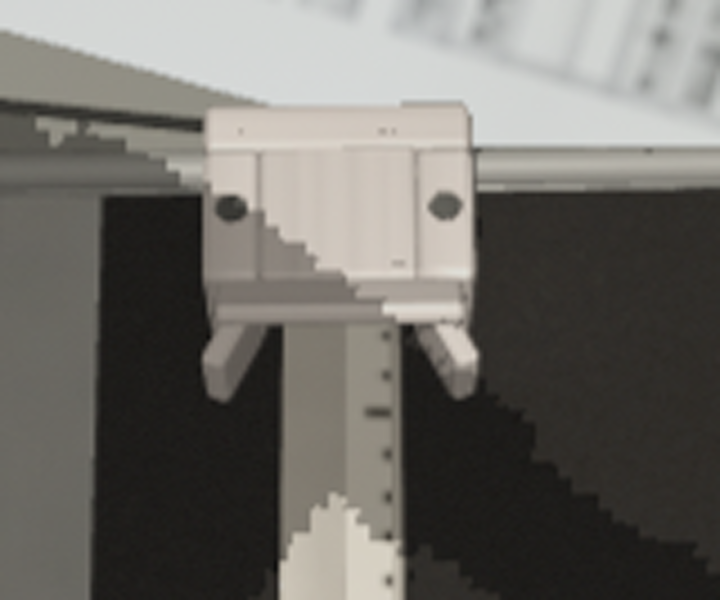

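View pics/w13b.png

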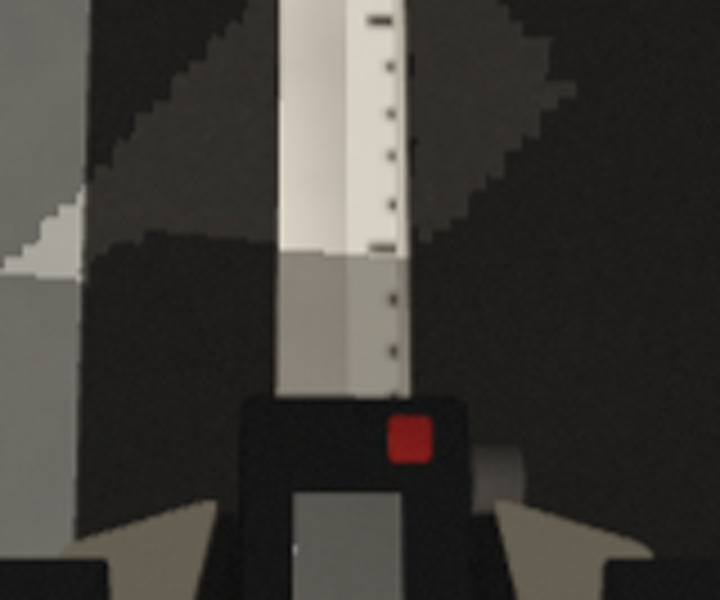

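```bash
python3 -m crank '{"xyz":[[0.14,0.16,0],[0.11,0.16,0],[0.11,0.16,0],[0.1,0.16,0],[0,0,0],[0,0,0]],"roll":[0,0,0,0,0,0]}' 1 3
python3 -m crank '{"xyz":[[0.08,0.12,0],[0,0,0]],"roll":[0,0]}'
python3 -m crank '{"xyz":[[0.06,0.1,0],[0,0,0]],"roll":[0,0]}'
python3 look.py w14
python3 - <<'E'
from cell import robot
import cv2
im=robot.read_camera("side")[:,:,::-1]
cv2.imwrite("pics/s14.png",cv2.resize(im[260:400,180:320],None,fx=4.2,fy=4.2,interpolation=cv2.INTER_CUBIC))
E
```

```text
time: 17.9
tool_pos: [0.4857, -0.2242, 0.0973]
tool_rot: [-1.571, 0.001, -1.471]
contact_force: [-0.2, 0.7, -0.6]
opening: 0.0263
time: 18.1
tool_pos: [0.4859, -0.2251, 0.0962]
tool_rot: [-1.571, 0.0, -1.471]
contact_force: [-0.1, 1.5, -0.6]
opening: 0.0258
time: 18.3
tool_pos: [0.4859, -0.2257, 0.0953]
tool_rot: [-1.571, 0.0, -1.471]
contact_force: [-2.5, 2.6, -0.3]
opening: 0.0261
18.3 [ 0.4859 -0.2257  0.0953] [-1.5712  0.0003 -1.471 ] 0.026067416138123307 [-2.5152  2.6054 -0.2609] [0.1906 0.0311 0.0766]
```

View pics/w14.png

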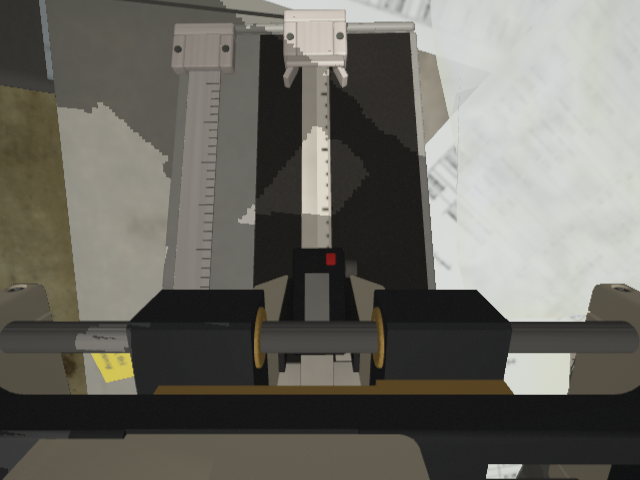

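View pics/s14.png

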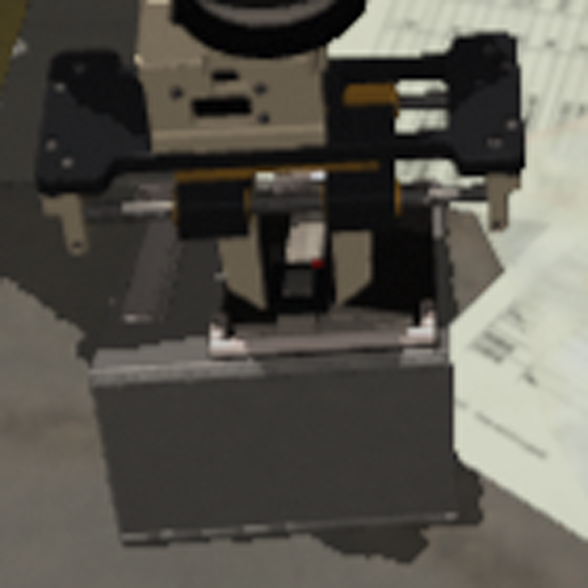

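View pics/w14a.png

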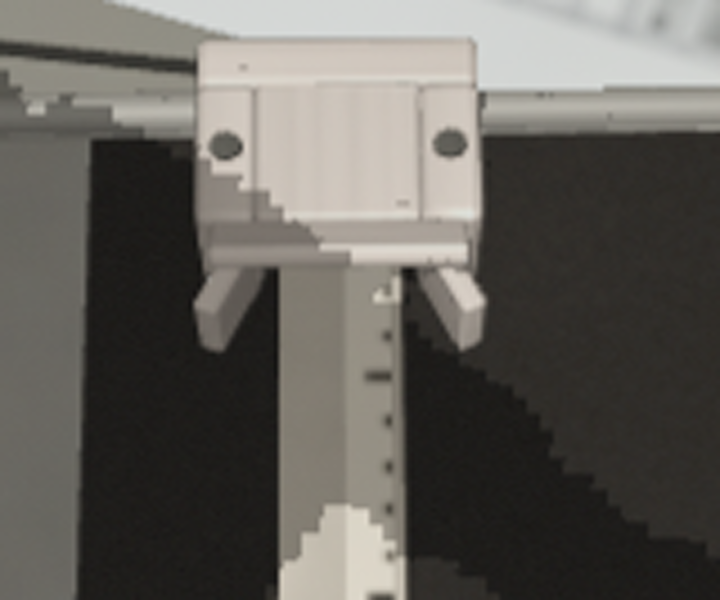

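View pics/w14b.png

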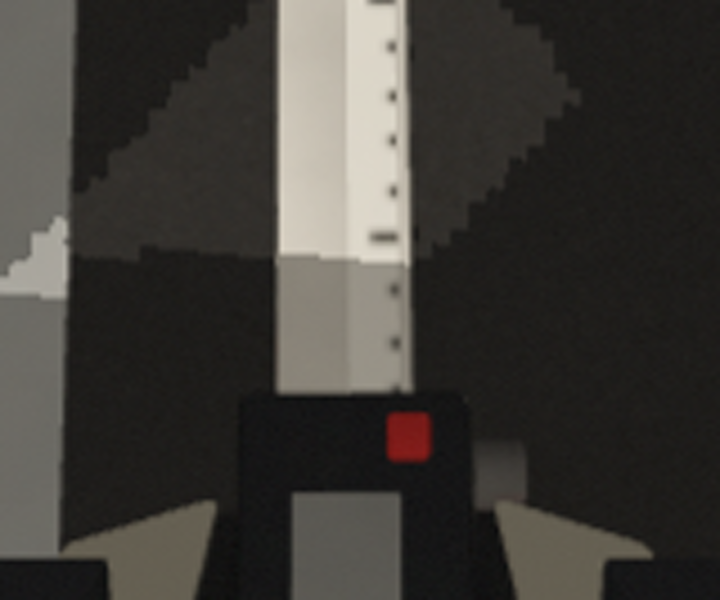

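```bash
python3 -c "
from rel import *
# beam edges: fit tilt using ticks rows; print predicted tip pos for home
for n in ('w12','w13','w14'):
    c,o=pickle.load(open(n+'.pkl','rb'));print(n,o['tool_pos'])
    s=np.load('seat8.npy')
    q=[proj(c,s[:3]+seatR(s[3])@(np.array(p)/1000)) for p in [(22.25,-118,15),(-13.75,-118,15),(15.7,-10.5,10.5),(-9.7,-10.5,10.5),(12,-109,4),(-4,-109,4)]]
    print('home pred (crop a/b rows):',[(round((x-240)*4.5),round(y*4),round((y-150)*4)) for x,y in q])
"
```

```text
w12 [ 0.4858 -0.2163  0.1106]
home pred (crop a/b rows): [(201, 313, -287), (468, 311, -289), (248, 1018, 418), (453, 1017, 417), (281, 408, -192), (394, 407, -193)]
w13 [ 0.4853 -0.2197  0.1038]
home pred (crop a/b rows): [(203, 284, -316), (479, 281, -319), (252, 1012, 412), (464, 1010, 410), (286, 383, -217), (403, 382, -218)]
w14 [ 0.4859 -0.2257  0.0953]
home pred (crop a/b rows): [(196, 225, -375), (486, 222, -378), (246, 989, 389), (471, 987, 387), (283, 332, -268), (406, 331, -269)]
```

```bash
cat > tick.py <<'E'
from plan import *
a=lambda x,y,oy:(x/4.5+240,y/4+oy)
c8=pickle.load(open("w8.pkl","rb")); v=np.load("cal8.npy")[:6]
M=[]
for p in [a(376,428,0),a(379,26,150),a(382,244,150)]:
    o,d=ray(c8,p); R=calR(v); o2=R.T@(o-v[:3]); d2=R.T@d
    q=o2+d2*(-.0015-o2[2])/d2[2]; M.append(q)
print("ticks cal mm",np.array(M)*1000)
H=list(cpts[2:4])
def fit(name,px,ids,sp=None):
    c,o=pickle.load(open(name+".pkl","rb"))
    P=(M+H)
    s=np.load("seat8.npy")
    f=lambda u:np.concatenate([(np.array([proj(c,u[:3]+calR(np.r_[u,v[5]])@P[i]) for i in ids])-px).ravel()])
    r=least_squares(f,np.r_[o["tool_pos"],s[3],.5]);u=r.x
    R=calR(np.r_[u,v[5]])
    print(name,"tilt",np.degrees(u[4]),"head",np.degrees(u[3]),"res",r.fun)
    S=seatR(s[3]).T
    print(" grip in seat",1000*S@(u[:3]-s[:3])," corner",1000*S@(u[:3]+R@np.array([.004,-.14,-.0055])-s[:3])," headend",1000*S@(u[:3]+R@np.array([.004,.062,-.0055])-s[:3]))
E
python3 -c "
from tick import *
fit('w12',[a(372,428,0),a(376,26,150),a(380,246,150),a(240,389,150),a(467,391,150)],range(5))
fit('w13',[a(377,412,0),a(380,20,150),a(383,248,150),a(242,398,150),a(468,400,150)],range(5))
fit('w14',[a(377,376,0),a(382,598,0),a(383,237,150),a(240,394,150),a(469,396,150)],range(5))
"
```

```text
ticks cal mm [[  -0.5912 -101.7437   -1.5   ]
 [  -0.5914  -67.3448   -1.5   ]
 [  -0.5548  -33.2899   -1.5   ]]
w12 tilt 35.51413872850362 head -83.65108325816851 res [ 0.13    0.1171  0.0659 -0.0113  0.0211 -0.4248 -0.0401  0.5425 -0.1454
 -0.2365]
 grip in seat [-0.3451  0.0515 26.3156]  corner [   3.9498 -138.0303    2.6254]  headend [ 3.6615 62.2349 29.0413]
w13 tilt 32.03177113851583 head -83.89435770440069 res [ 0.1217  0.0183  0.0324  0.1052 -0.0751 -0.3049 -0.0313  0.389  -0.0309
 -0.2141]
 grip in seat [ 0.4147  0.6187 17.5469]  corner [   4.2267 -138.6621    2.2963]  headend [ 4.6535 62.8375 16.499 ]
w14 tilt 28.59115024819806 head -83.93069277613817 res [ 0.308   0.0502 -0.2833  0.0886 -0.0204 -0.4156  0.0182  0.4432 -0.0114
 -0.1773]
 grip in seat [0.5548 1.6182 8.8224]  corner [   4.2793 -138.3292    1.9587]  headend [ 4.8338 63.6593  4.0432]
```

```bash
python3 -m crank '{"xyz":[[0.03,0.1,0],[0,0,0],[0,0,0]],"roll":[0,0,0]}'
python3 -m crank '{"xyz":[[0.02,0.06,0],[0,0,0],[0,0,0]],"roll":[0,0,0]}'
python3 look.py w15
```

```text
time: 18.7
tool_pos: [0.486, -0.2261, 0.0945]
tool_rot: [-1.571, 0.0, -1.471]
contact_force: [-3.5, 2.9, 2.0]
opening: 0.0262
time: 19.0
tool_pos: [0.486, -0.2262, 0.0942]
tool_rot: [-1.571, 0.0, -1.471]
contact_force: [-4.2, 3.5, 5.7]
opening: 0.0262
19.0 [ 0.486  -0.2262  0.0942] [-1.5709  0.     -1.4709] 0.026153664719175233 [-4.2062  3.4743  5.6943] [0.4709 0.5136 0.0569]
```

View pics/w15a.png

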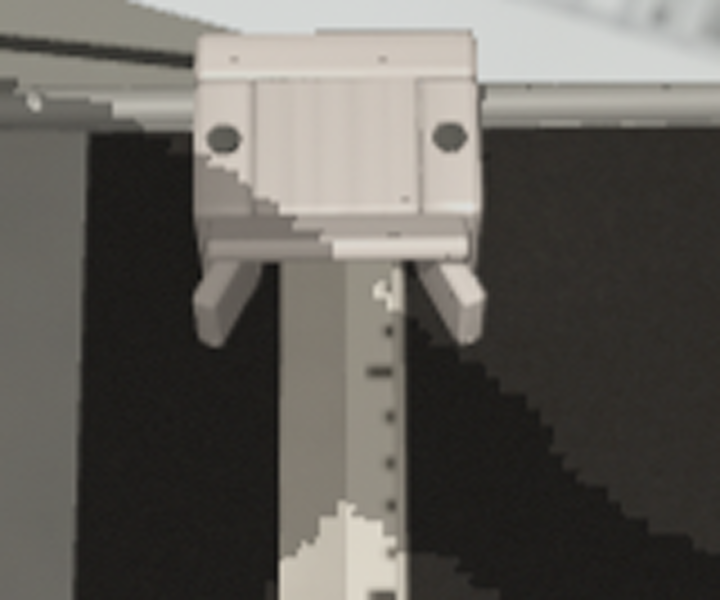

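View pics/w15b.png

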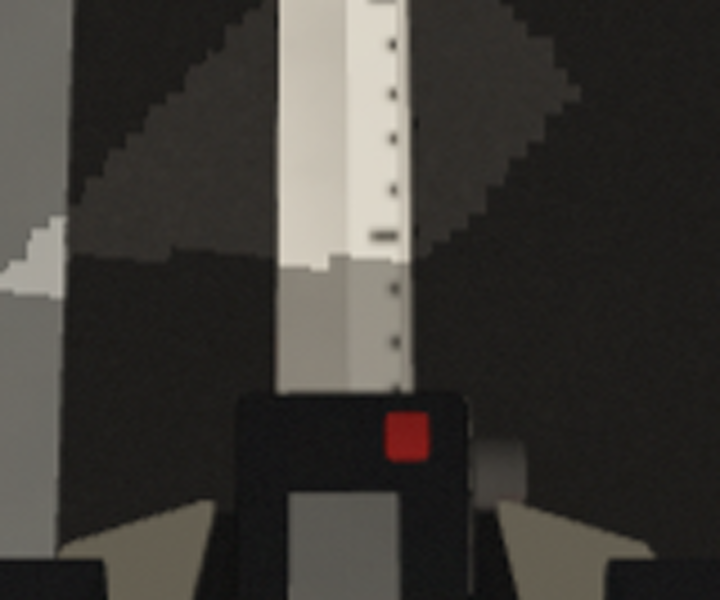

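```bash
python3 -c "
from tick import *
fit('w15',[a(379,372,0),a(382,596,0),a(383,236,150),a(238,394,150),a(468,395,150)],range(5))"
python3 -m crank '{"xyz":[[-0.02,-0.08,0],[0,0,0],[0,0,0]],"roll":[0,0,0]}'
python3 - <<'E'
from cell import robot
import cv2
im=robot.read_camera("side")[:,:,::-1]
cv2.imwrite("pics/s15.png",cv2.resize(im[310:360,220:300],None,fx=9,fy=9,interpolation=cv2.INTER_CUBIC))
E
```

```text
ticks cal mm [[  -0.5912 -101.7437   -1.5   ]
 [  -0.5914  -67.3448   -1.5   ]
 [  -0.5548  -33.2899   -1.5   ]]
w15 tilt 28.361528223438455 head -84.17414306222089 res [ 0.1874  0.1033 -0.1709 -0.0024 -0.1342 -0.4489  0.1041  0.2543  0.013
  0.0792]
 grip in seat [0.6404 1.5785 8.104 ]  corner [   3.8513 -138.4083    1.8081]  headend [ 5.1624 63.5834  3.0849]
time: 19.35
tool_pos: [0.4861, -0.2262, 0.0945]
tool_rot: [-1.571, -0.0, -1.471]
contact_force: [-1.3, 1.8, 1.2]
opening: 0.0264
```

View pics/s15.png

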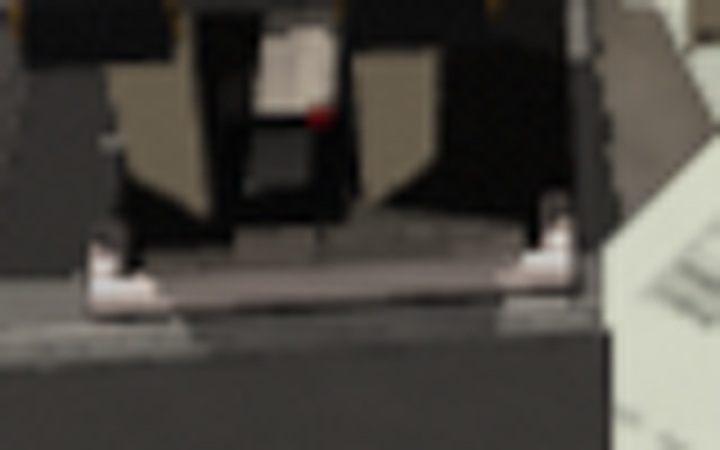

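```bash
python3 -m crank '{"xyz":[[0,0,0],[0,0,0],[0,0,0],[0,0,0]],"roll":[0,0,0,0]}' 0.3
python3 -m crank '{"xyz":[[0,0,0],[0,0,0],[0,0,0]],"roll":[0,0,0]}' 0.0
python3 look.py w16
```

```text
time: 19.8
tool_pos: [0.4864, -0.2264, 0.0946]
tool_rot: [-1.57, -0.001, -1.471]
contact_force: [0.1, -0.4, 0.2]
opening: 0.0319
time: 20.1
tool_pos: [0.4861, -0.2262, 0.0946]
tool_rot: [-1.571, -0.0, -1.471]
contact_force: [-0.2, -0.2, -0.4]
opening: 0.0452
20.1 [ 0.4861 -0.2262  0.0946] [-1.5708 -0.0002 -1.471 ] 0.04521961232815775 [-0.2262 -0.1628 -0.4321] [ 0.0128 -0.1126  0.0202]
```

View pics/w16.png

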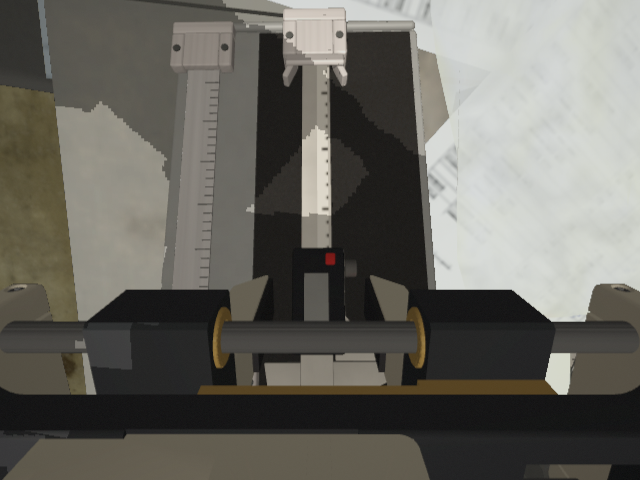

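```bash
python3 -m crank '{"xyz":[[0,-0.5,0],[0,-1.5,0],[0,-3,0],[0,-4,0],[3,-1,0],[4,0,0],[0,0,0],[0,0,0],[0,0,0]],"roll":[0,0,0,0,0,0,0,0,0]}'
python3 look.py w17
python3 - <<'E'
from cell import robot
import cv2
im=robot.read_camera("side")[:,:,::-1]
cv2.imwrite("pics/s17.png",cv2.resize(im[280:380,190:310],None,fx=6,fy=6,interpolation=cv2.INTER_CUBIC))
cv2.imwrite("pics/s17f.png",im)
E
```

```text
time: 21.05
tool_pos: [0.4928, -0.295, 0.1944]
tool_rot: [-1.571, 0.001, -1.471]
contact_force: [0.1, 0.3, -1.3]
opening: 0.0461
21.05 [ 0.4928 -0.295   0.1944] [-1.5714  0.0009 -1.4709] 0.046084804374096164 [ 0.1179  0.337  -1.2952] [-0.0289 -0.1054  0.0283]
```

View pics/w17.png

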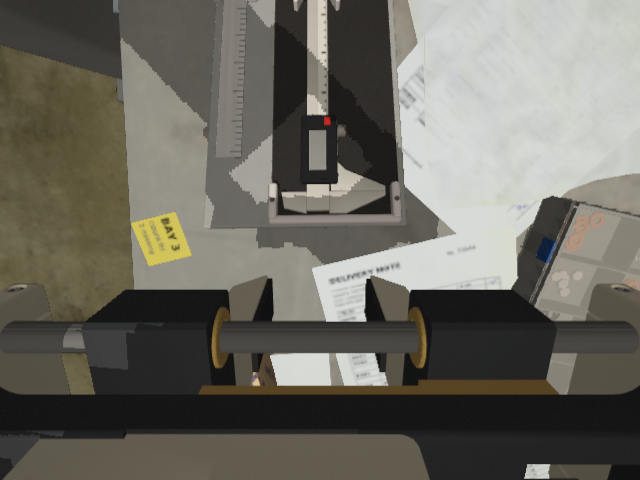

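View pics/w17b.png

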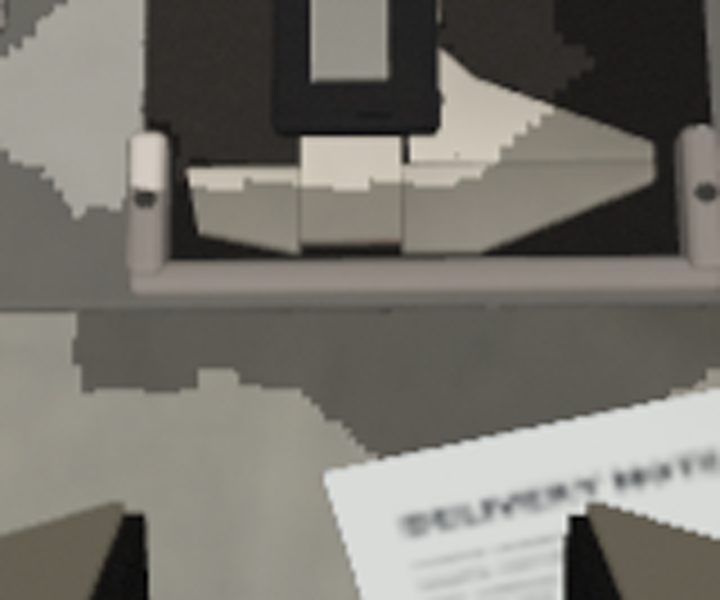

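View pics/s17.png

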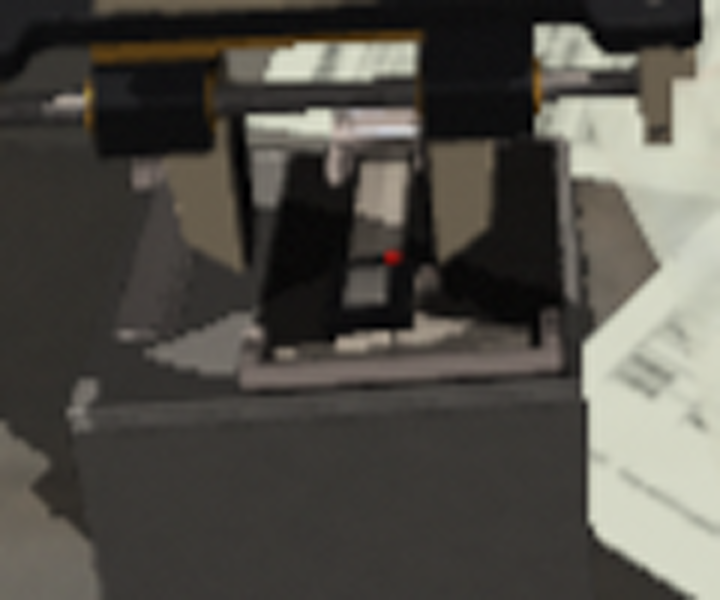

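View pics/w17a.png

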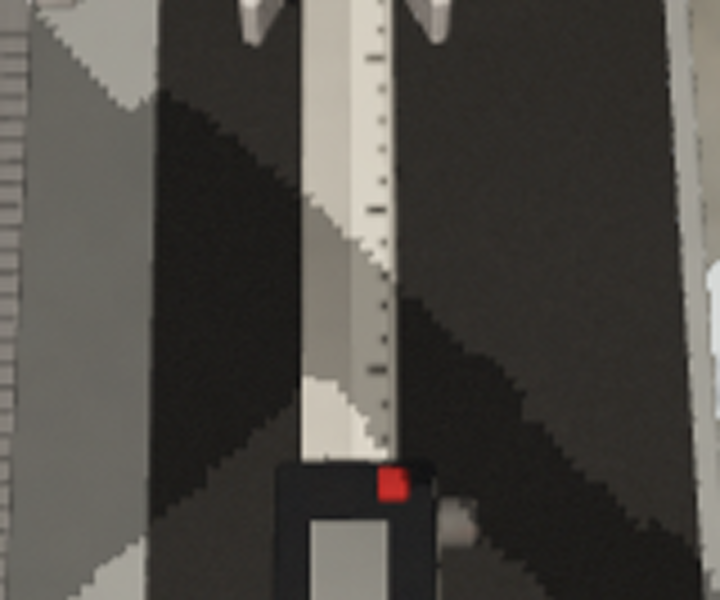

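View pics/s17f.png

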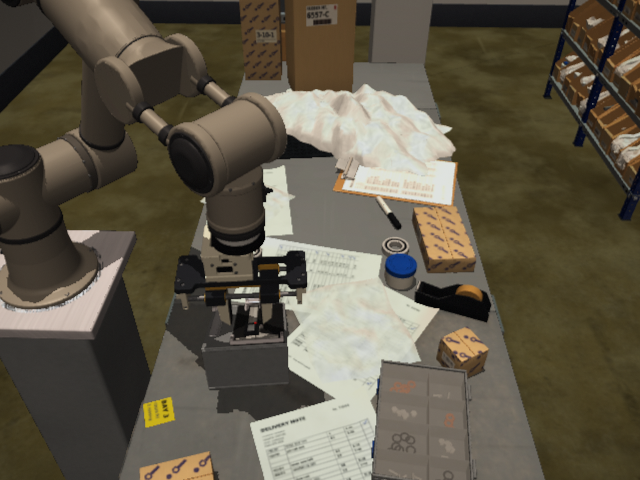

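```bash
python3 -c "
from tick import *
H.extend([np.array([15.7,41.5,5])/1000,np.array([-9.7,41.5,5])/1000])
fit('w17',[a(375,58,0),a(377,209,0),a(378,370,0),a(275,462,0),a(437,463,0),a(274,133,150),a(440,132,150)],range(7))"
```

```text
ticks cal mm [[  -0.5912 -101.7437   -1.5   ]
 [  -0.5914  -67.3448   -1.5   ]
 [  -0.5548  -33.2899   -1.5   ]]
w17 tilt 27.427352653238795 head -84.16392672338549 res [ 0.1046 -0.0055 -0.1656  0.4007 -0.2555 -0.2069  0.6229 -0.4299 -0.3705
 -0.4125  0.252   0.1168 -0.2032  0.528 ]
 grip in seat [0.385  1.1888 5.3874]  corner [   3.6092 -138.8817    1.3739]  headend [ 4.8996 63.1041 -0.6428]
```

```bash
python3 -c "
from cell import robot
print(robot.hand_in(), robot.observe()['time'])"
```

```text
the job is handed in; nothing more can be done
the job is handed in; nothing more can be done
```

The calliper is back on the sloped stand, display up, and the job is handed in at about 21 s of the 40 s allowed.

- **Grasp:** My first grip, beside the thumb wheel, would not let the calliper tilt. I put it back on the bench and gripped the housing about 14 mm towards the head. From there the beam end hung down and the head sat about 6.6° above the plate angle.
- **Placing:** I slid the beam to the end of the slot with the head raised, lowered the head between the cheeks under a 3 N grip, then opened the fingers and lifted clear.

**Last checks**
- **Flatness:** The final wrist picture gives a tilt of 27.4° against the plate's 28°, with the grip point 5.4 mm above the liner against 5.5 mm. It is flat within measuring error.
- **Head:** It lies between the cheeks with a gap on both sides, and the gap to the stop looks like the 2.5 mm it should be.
- **Other items:** Bearing_a and the tub look untouched in the last side picture. Bearing_b was hidden behind the gripper there, so I did not check it.

**What disagreed**
- **Slot depth:** The camera fit reads the tip 1.1 mm short of the slot's end. It read 2 mm short when the tip was felt against the end, so I take this as a camera offset; it was not confirmed another way.
- **Heading:** It reads 0.4° off the stand's, inside the clearances.
- **Contact force:** I felt about 7 N at the slot's end and about 8 N at the last of the lowering. I did not establish what caused the second one, and backed off before releasing.

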